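# Fetch the forming die from behind the punches

### The job

The next job needs the low grooved die at the back of the wooden tool board. First move all three punches that stand in front of it to the shallow grey tray, standing upright; then set the die flat in the middle of the metal bolster plate, lengthwise from one raised end stop to the other; finally put every punch back upright on the very spot on the board where it stood at the start. Set everything down rather than dropping it, tip no punch over, and leave the carton of links, the tin and the spanner alone.

Things in the scene. Friction and masses are not known exactly. Their poses are not given: they have to be found in the camera images.
- rack: Fixed wooden tool board 240 (x) by 190 (y) by 12 mm; origin: centre of its underside. Three flat black discs (48 mm) at x -45, y -55, 0, 55 mm, on the robot's side, mark the punches' spots: any punch on any spot, within 6 mm. A black rectangle at x 40 marks the die's. A lip 8 mm high runs along its far edge. The tall punches leave a gripper's body no room over the die until they are gone.
- tray: Fixed shallow open grey plastic tray, 230 (x) by 150 (y) mm outside and 22 mm high, walls and floor 5 mm thick; origin: centre of its underside, the inner floor 5 mm above it. To the left or to the right of the tool board. Empty at the start; room for three punches in a row along x.
- bolster: Fixed bright metal bolster plate, 100 (x) by 124 (y) by 14 mm; origin: centre of its underside. The die goes on its top, over the origin, long side along y. Two dark end stops rise 10 mm above it, their inner faces at y = -48 and 48 mm; the x sides are open. On the other side of the tool board from the tray.
- round_punch: Steel punch, round all the way: dark round foot 42 mm across and 14 mm high, bright round shank 30 mm across to a flat top at 120 mm. Stands upright at the start. Origin: centre of its underside, z up along it. 0.37 to 0.82 kg. The shank between 20 and 88 mm above the underside is a plain grip.
- square_punch: Steel punch with square section: dark square foot 42 by 42 mm and 14 mm high, bright square shank 28 by 28 mm to a flat top at 120 mm, sides along its x and y. Stands upright at the start. Origin: centre of its underside, z up along it. 0.37 to 0.82 kg. The shank between 20 and 88 mm above the underside is a plain grip.
- pin_punch: Steel punch with a thin pin on top: dark round foot 42 mm across and 14 mm high, bright round shank 30 mm across to 90 mm, then a dark pin 12 mm across to 120 mm. Stands upright at the start. Origin: centre of its underside, z up along it. 0.37 to 0.82 kg. The shank between 20 and 88 mm above the underside is a plain grip.
- die: Low dark steel forming die, 46 (x) by 76 (y) mm and 30 mm high, with a groove 12 mm wide and 10 mm deep along the middle of its top (along y) and four screw heads 2 mm high. Origin: centre of its underside, z up. 0.55 to 0.95 kg. At the back (far side) of the tool board, behind the punches, its long side across the board. Grip it across x, 46 mm wide.
- carton: Bystander, not to be disturbed: open cardboard carton of black links, 90 by 130 mm, 60 mm high, beyond the board. Origin: centre of its underside.
- tin: Bystander, not to be disturbed: yellow tin, 72 mm across, 85 mm high. Origin: centre of its underside.
- spanner: Bystander, not to be disturbed: steel spanner lying flat, 180 mm long along its x, beyond the board. Origin: on its underside near its middle.
Not all that is in view belongs to the job. What is shaped like the square_punch but purple is not meant.

How it is judged:
By the outcome, as a careful person would: the job done as asked, in the order asked, and still so for the second after the job is handed in, with the robot touching nothing.
It also fails if it takes over 141 s, if anything falls off the work surface, if the arm or the gripper's body presses on something with over 40 N, if the wrist force passes 120 N, or if a joint passes its speed limit or range.

### The arm

A 6-joint arm with a two-finger parallel gripper is mounted at the origin on the work surface. World frame = base frame: x ahead of the robot, y to its left, z up, the work surface at z = 0. Lengths are in m, angles in degrees, forces in N, time in s.
With the tool pointing down it reaches from about 0.35 to 0.875 m from the base axis. Payload 4.2 kg.
Tool frame: the origin (TCP) lies midway between the tips of the shut fingers; the grasp point (between the pads) lies 19 mm behind it; z points along the fingers, y is the direction in which the jaws open and shut (so a half turn about z gives the same grasp; the last joint's range is limited). The gripper opens to 87 mm and grips with 3 to 60 N. Pads are 19 mm wide; open, the fingers measure 117 mm over their backs; the gripper's body (75 mm by 190 mm) begins 51 mm behind the grasp point.
Start: joints at [-54.683, 22.042, 0.453, 0, -68.411, -14.817], TCP at [0.219, -0.585, 0.202] pointing down, gripper open.
Joint ranges: [-179.83, 179.83], [-69.29, 118.12], [-61.27, 80.66], [-181.25, 117.63], [-171.15, -9.14], [-177.46, 177.46]. Speed limits (degrees/s): [159.86, 159.86, 180, 180, 180, 180].

### API

Orientations are given as a 3x3 rotation matrix whose columns are the frame's x, y, z axes.
In Python, from rig import env gives the robot as it stands.
- The arm moves only by the tool carry_out, never from a script. Its argument "plan" is a list of rows, each an object with "dp": the shift along the tool's x, y, z as a fraction of full scale, a list of three; "dr": the turn, a rotation vector about the tool's x, y, z as a fraction of full scale, a list of three; "gripper": the closure, from -1 (fully open) to 1 (shut), so that 0 is half open. In form: [{"dp": [x, y, z], "dr": [wx, wy, wz], "gripper": gripper}, ...]. A call has 1 to 20 rows; each row shifts and turns the commanded pose from where the row before left it, along the tool's axes as they then stand; what a row does not reach is not made up. Full scale, the value 1, is 150 mm for a shift and pi/2 rad for a turn. A row lasts 1/12 s, in which the tool goes at most 41.7 mm and 7.16 degrees, less where a joint would pass 70% of its speed; a pose out of reach is approached as far as the arm can. A call with a number of a shift or a turn outside -1 to 1 is refused whole. A call with a gripper value outside its range is refused whole. The fingers move at their own pace and stop on an object; "squeeze" is the grip in N (left out, the last holds). Time passes only in rows, so rows that do not move let the fingers close. It gives the time, the measured TCP pose, the force and the opening at its end, in the units of the state.
- env.observe(): the state, without advancing time (a new reading comes with each control period).
- env.snapshot(name): name is "scene" or "top" or "wrist"; returns a dict with "frame" (420x560x3 uint8, red, green, blue), "depth" (420x560 float32, m along the optical axis (not along the pixel's ray), 0 where there is no reading), "camera_matrix" (3x3 intrinsics, pixels), "extrinsics" (4x4, takes a point from camera to world coordinates). Camera axes: x right, y down, z forward; pixel columns grow to the right and rows downward; lengths in m; the calibration is good to about 2 mm. A picture is of the moment at which its call begins.
- env.sign_off(): hands the job in, once; it reports no verdict.
Trained networks look in a picture, given as the dict that the camera call returned (one of the last four; its "shot" number tells which), for a name from the list of things; names that differ only in an ending like _2 or _b are one class to them, and where a whole thing is asked for, a point or a joint stands for the part that bears it (a point fixed in the world has none). Each returns a list of dicts, best first, with "p" (0 to 1); they miss things now and then, are a little off and sometimes report something else, mostly with a low value. They report only what shows in the picture. A call takes as long as a camera call. They do not tell look-alikes from the thing itself.
- env.recognise(name, picture): "position" ([column, row] in pixels, amid what is visible of it).
- env.silhouettes(name, picture): "region" (420x560 bool, what is visible of it) and "position" ([column, row] in pixels, amid what is visible of it).
The state is a dict: "t": time; "joint_positions": joint angles; "qd": joint speeds; "effort": joint torques, N m; "position": TCP position; "tcp_rot": TCP orientation; "ft_force": force on the tool from outside, world axes, zero at the start; "ft_torque": the same for the moment, N m; "width": finger opening in m.
Only numpy, scipy, OpenCV 4.12 (cv2) and the standard library are available. Lean on these libraries where they do the work, as an engineer would, in place of code of your own. Each camera call takes 0.05 s, during which the arm holds its last target. There are 200 camera calls.

## Working session

There is one attempt and no reset: what is moved stays moved. The work goes in short steps, Python scripts to look and compute and a tool call to move; the robot and the scene stay as the last step left them, time stands still between calls to the robot, and variables do not carry over. Pictures are saved under pics/ and viewed, about 12 in all and at most 16, crops included, and the job is handed in when it is done.

Besides the shell and the picture viewer there is one more tool, called by a JSON object that holds its "fn" and its "kwargs". carry_out: Moves the arm, as the interface text tells. Shift numbers are shares of 150 mm and turn numbers shares of pi/2 rad, none past 1 either way. Its arguments: {"type":"object","properties":{"plan":{"type":"array"},"squeeze":{"type":"number"}},"required":["plan"]}

```bash
ls; mkdir -p pics
python3 - <<'E'
from rig import env
import cv2,numpy as np
s=env.observe();print(s)
for n in("scene","top"):
    p=env.snapshot(n);cv2.imwrite(f"pics/{n}0.png",p["frame"][:,:,::-1]);print(n,p["camera_matrix"].round(1).tolist(),p["extrinsics"].round(3).tolist())
    np.savez(f"pics/{n}0.npz",**{k:p[k] for k in("frame","depth","camera_matrix","extrinsics")})
    for o in "rack tray bolster round_punch square_punch pin_punch die".split():
        print(o,[(np.round(d["position"]).tolist(),round(float(d["p"]),2)) for d in env.recognise(o,p)][:5])
E
```

```text
pics
{'t': 0.0, 'joint_positions': array([-5.46818910e+01,  2.20907394e+01,  3.78140746e-01, -2.92556589e-02,
       -6.84114889e+01, -1.48162427e+01]), 'qd': array([ 0.01681953, -0.0170394 ,  0.02307267, -0.03785431,  0.02817336,
        0.00170533]), 'effort': array([-1.77315320e-03, -3.90668106e+01,  1.87402922e+01,  4.21979696e+00,
        1.09460321e-02, -1.97870336e-04]), 'position': array([ 0.218676  , -0.58478698,  0.20084801]), 'tcp_rot': array([[-9.36726704e-01, -3.50060473e-01, -8.64612062e-04],
       [-3.50061528e-01,  9.36724484e-01,  2.04158674e-03],
       [ 9.52244662e-05,  2.21507624e-03, -9.99997542e-01]]), 'ft_force': array([-0.08804277,  0.81762198, -0.2887064 ]), 'ft_torque': array([ 0.03670462,  0.00818081, -0.00822598]), 'width': 0.08695292939179487}
scene [[399.4, 0.0, 282.4], [0.0, 399.4, 211.8], [0.0, 0.0, 1.0]] [[0.621, 0.664, -0.416, 0.972], [0.784, -0.518, 0.342, -0.323], [0.011, -0.539, -0.842, 0.885], [0.0, 0.0, 0.0, 1.0]]
rack [([300.0, 243.0], 0.97), ([338.0, 286.0], 0.48)]
tray [([353.0, 157.0], 0.97)]
bolster [([164.0, 267.0], 0.71), ([335.0, 287.0], 0.67)]
round_punch [([282.0, 187.0], 0.95)]
square_punch [([213.0, 179.0], 0.74), ([270.0, 204.0], 0.57)]
pin_punch [([252.0, 219.0], 0.63)]
die [([291.0, 231.0], 0.79)]
top [[410.3, 0.0, 270.9], [0.0, 410.3, 214.2], [0.0, 0.0, 1.0]] [[0.008, -0.997, 0.071, 0.499], [-1.0, -0.007, 0.009, -0.013], [-0.009, -0.071, -0.997, 0.854], [0.0, 0.0, 0.0, 1.0]]
rack [([263.0, 208.0], 0.77)]
tray [([123.0, 238.0], 0.67)]
bolster [([410.0, 247.0], 0.86)]
round_punch [([245.0, 234.0], 0.92)]
square_punch [([271.0, 232.0], 0.78), ([305.0, 312.0], 0.7)]
pin_punch [([294.0, 222.0], 0.85)]
die [([262.0, 188.0], 0.6), ([243.0, 235.0], 0.35)]
```

View pics/scene0.png

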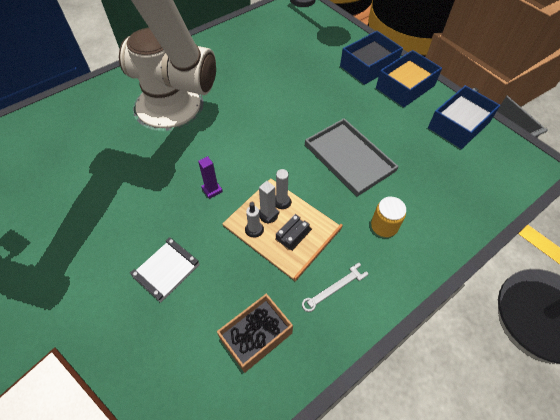

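View pics/top0.png

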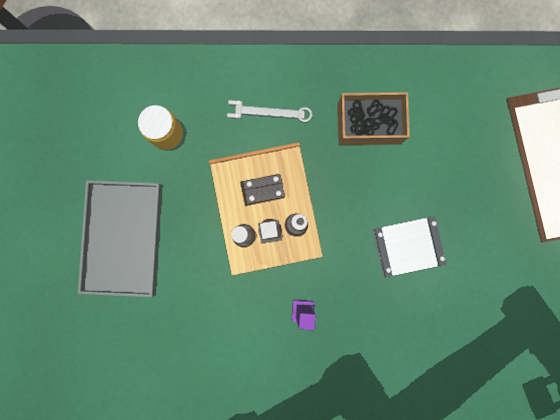

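The top view shows the board at about (265,208) with the round punch (243,235), grey square punch (270,231) and pin punch (297,224). The die is at (262,189), the tray (121,238), the bolster (410,247), and the purple look-alike (305,314) stands off the board. The square-punch candidates are (270,231), grey and on the board, and (305,314), purple. The grey one is meant.

```bash
cat > h.py <<'E'
import numpy as np,cv2
def cloud(p):
    d=p["depth"];K=p["camera_matrix"];T=p["extrinsics"]
    v,u=np.indices(d.shape);c=np.stack([(u-K[0,2])/K[0,0]*d,(v-K[1,2])/K[1,1]*d,d],-1)
    w=c@T[:3,:3].T+T[:3,3];w[d<=0]=np.nan;return w
def rect(pts):
    (cx,cy),(a,b),t=cv2.minAreaRect((pts[:,:2]*1000).astype(np.float32));return f"c=({cx:.1f},{cy:.1f}) size=({a:.1f},{b:.1f}) ang={t:.1f} n={len(pts)} z={np.nanmedian(pts[:,2])*1000:.1f}"
def comps(w,m,minn=40):
    n,l,st,ce=cv2.connectedComponentsWithStats(m.astype(np.uint8))
    for i in range(1,n):
        if st[i,4]>=minn: yield ce[i],w[l==i]
E
python3 - <<'E'
from h import *
p=dict(np.load("pics/top0.npz"));w=cloud(p);z=w[...,2]*1000;f=p["frame"].astype(int)
print("table z",np.nanmedian(z))
for lo,hi in((127,138),(97,107),(35,48),(8,18),(18,30)):
    print(lo,hi)
    for c,q in comps(w,(z>lo)&(z<hi),30): print("  px",c.round(),rect(q))
hsv=cv2.cvtColor(p["frame"],cv2.COLOR_RGB2HSV)
cv2.imwrite("pics/crop0.png",cv2.resize(p["frame"][130:340,60:460,::-1],None,fx=2,fy=2,interpolation=cv2.INTER_CUBIC))
E
```

```text
table z 0.14005993462318234
127 138
  px [300. 221.] c=(539.2,-57.0) size=(10.7,8.9) ang=2.2 n=36 z=131.7
  px [268. 230.] c=(523.2,-1.9) size=(27.8,27.9) ang=8.7 n=249 z=131.8
  px [239. 234.] c=(515.0,49.7) size=(27.5,28.6) ang=47.8 n=218 z=131.9
97 107
  px [298. 222.] c=(539.9,-57.0) size=(27.6,27.7) ang=0.7 n=163 z=101.9
35 48
  px [340. 115.] c=(759.5,-143.8) size=(73.0,0.7) ang=1.3 n=41 z=41.4
  px [374. 116.] c=(756.0,-211.6) size=(78.3,118.7) ang=0.9 n=1274 z=42.1
  px [170. 139.] c=(711.5,200.9) size=(21.5,65.4) ang=44.0 n=72 z=42.1
  px [345. 139.] c=(708.3,-153.9) size=(27.1,11.0) ang=63.3 n=32 z=41.2
  px [390. 140.] c=(708.7,-240.5) size=(1.1,68.8) ang=1.1 n=58 z=41.1
  px [262. 182.] c=(622.2,12.8) size=(17.2,75.8) ang=11.2 n=335 z=41.9
  px [265. 196.] c=(593.8,7.3) size=(17.4,75.3) ang=11.1 n=336 z=41.9
8 18
  px [548.  96.] c=(811.5,-584.3) size=(20.6,50.8) ang=11.8 n=210 z=10.2
  px [237. 111.] c=(776.1,66.3) size=(17.2,33.5) ang=59.5 n=54 z=8.8
  px [338. 124.] c=(750.1,-143.9) size=(59.9,0.8) ang=0.4 n=30 z=12.8
  px [170. 146.] c=(699.6,208.4) size=(9.7,46.4) an
[... 481 characters left out ...]
0.7) size=(42.2,40.4) ang=89.0 n=161 z=13.8
18 30
  px [363. 138.] c=(713.4,-198.0) size=(142.7,54.1) ang=66.4 n=116 z=24.4
  px [174. 140.] c=(714.0,196.5) size=(18.5,62.2) ang=55.3 n=61 z=22.8
  px [248. 154.] c=(682.8,41.4) size=(7.0,166.9) ang=11.8 n=232 z=20.0
  px [117. 239.] c=(508.1,305.0) size=(152.1,230.4) ang=87.9 n=1069 z=21.5
  px [294. 226.] c=(536.9,-54.0) size=(40.2,31.8) ang=40.3 n=107 z=25.9
  px [436. 241.] c=(506.5,-339.1) size=(100.1,15.5) ang=12.4 n=397 z=23.8
  px [270. 234.] c=(523.1,-1.8) size=(41.9,41.9) ang=9.6 n=162 z=25.9
  px [247. 237.] c=(514.0,44.6) size=(29.9,39.7) ang=80.8 n=107 z=25.7
  px [383. 252.] c=(483.3,-231.8) size=(99.5,15.4) ang=12.1 n=381 z=23.8
```

View pics/crop0.png

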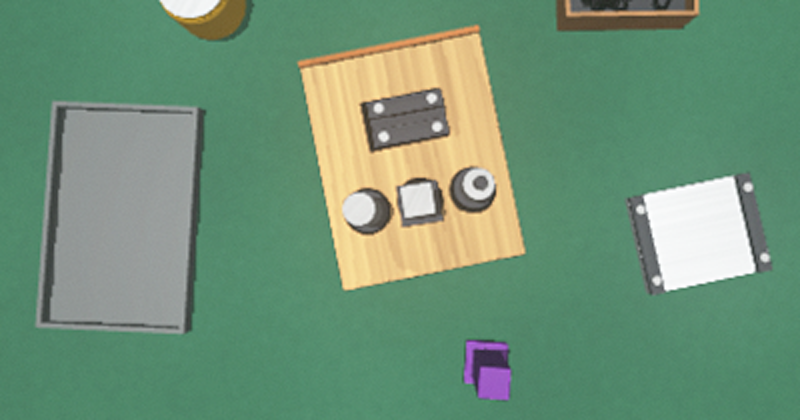

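The crop confirms the grey square punch at crop (420,200), on the board beside the other two. The purple one, at crop (490,370), stands alone. The measured sizes all fit: board 239x190, tray 230x152, die 75 long, bolster 100x96 between its stops. First I turn the jaws to lie along the board's x.

{"fn": "carry_out", "kwargs": {"plan": [{"dp":[0,0,0],"dr":[0,0,-0.075],"gripper":-0.2},{"dp":[0,0,0],"dr":[0,0,-0.075],"gripper":-0.2},{"dp":[0,0,0],"dr":[0,0,-0.075],"gripper":-0.2},{"dp":[0,0,0],"dr":[0,0,-0.075],"gripper":-0.2},{"dp":[0,0,0],"dr":[0,0,-0.075],"gripper":-0.2},{"dp":[0,0,0],"dr":[0,0,-0.075],"gripper":-0.2},{"dp":[0,0,0],"dr":[0,0,-0.075],"gripper":-0.2},{"dp":[0,0,0],"dr":[0,0,-0.075],"gripper":-0.2},{"dp":[0,0,0],"dr":[0,0,-0.075],"gripper":-0.2},{"dp":[0,0,0],"dr":[0,0,-0.075],"gripper":-0.2},{"dp":[0,0,0],"dr":[0,0,-0.075],"gripper":-0.2},{"dp":[0,0,0],"dr":[0,0,-0.075],"gripper":-0.2},{"dp":[0,0,0],"dr":[0,0,0],"gripper":-0.2}], "squeeze": 35}}

```text
t: 1.88
position: [0.2189, -0.5854, 0.202]
tcp_rot: [[0.201, -0.98, 0.0], [-0.98, -0.201, -0.0], [0.0, -0.0, -1.0]]
ft_force: [0.4, -0.0, 0.7]
width: 0.0525
```

```bash
cat > go.py <<'E'
# delta in tool axes (shares) from measured pose to successive waypoints  x,y,z(mm),yaw(deg, jaw line)
import sys,numpy as np
from scipy.spatial.transform import Rotation as Ro
from rig import env
s=env.observe();R=s["tcp_rot"];p=s["position"]*1000
print("t",round(s["t"],2),"p",p.round(1),"yaw",round(np.degrees(np.arctan2(-R[1,1],-R[0,1])),2),"w",round(s["width"]*1000,1),"F",s["ft_force"].round(1))
for a in sys.argv[1:]:
    x,y,z,w=map(float,a.split(","));c,n=np.cos(np.radians(w)),np.sin(np.radians(w))
    G=np.array([[n,-c,0],[-c,-n,0],[0,0,-1.]])
    dr=Ro.from_matrix(R.T@G).as_rotvec()/(np.pi/2);dp=R.T@(np.array([x,y,z])-p)/150
    print(a,"dp",dp.round(3),"norm_mm",round(np.linalg.norm(dp)*150,1),"dr",dr.round(4))
    R=G;p=np.array([x,y,z])
E
python3 go.py 515,49.7,175,11.5
```

```text
t 1.88 p [ 218.9 -585.4  202. ] yaw 11.62 w 52.5 F [ 0.4 -0.   0.7]
515,49.7,175,11.5 dp [-3.75  -2.786  0.18 ] norm_mm 701.2 dr [-0.     -0.      0.0013]
```

{"fn": "carry_out", "kwargs": {"plan": [{"dp":[-0.1,-0.074,0],"dr":[0,0,0],"gripper":-0.2},{"dp":[-0.206,-0.153,0],"dr":[0,0,0],"gripper":-0.2},{"dp":[-0.206,-0.153,0],"dr":[0,0,0],"gripper":-0.2},{"dp":[-0.206,-0.153,0],"dr":[0,0,0],"gripper":-0.2},{"dp":[-0.206,-0.153,0],"dr":[0,0,0],"gripper":-0.2},{"dp":[-0.206,-0.153,0],"dr":[0,0,0],"gripper":-0.2},{"dp":[-0.206,-0.153,0],"dr":[0,0,0],"gripper":-0.2},{"dp":[-0.206,-0.153,0],"dr":[0,0,0],"gripper":-0.2},{"dp":[-0.206,-0.153,0],"dr":[0,0,0],"gripper":-0.2},{"dp":[-0.206,-0.153,0],"dr":[0,0,0],"gripper":-0.2},{"dp":[-0.206,-0.153,0],"dr":[0,0,0],"gripper":-0.2},{"dp":[-0.206,-0.153,0],"dr":[0,0,0],"gripper":-0.2},{"dp":[-0.206,-0.153,0],"dr":[0,0,0],"gripper":-0.2},{"dp":[-0.206,-0.153,0],"dr":[0,0,0],"gripper":-0.2},{"dp":[-0.206,-0.153,0],"dr":[0,0,0],"gripper":-0.2},{"dp":[-0.206,-0.153,0],"dr":[0,0,0],"gripper":-0.2},{"dp":[-0.206,-0.153,0],"dr":[0,0,0],"gripper":-0.2},{"dp":[-0.206,-0.153,0],"dr":[0,0,0],"gripper":-0.2},{"dp":[-0.148,-0.111,0],"dr":[0,0,0],"gripper":-0.2},{"dp":[0,0,0],"dr":[0,0,0],"gripper":-0.2}]}}

```text
t: 3.55
position: [0.5186, 0.0532, 0.2018]
tcp_rot: [[0.201, -0.98, 0.002], [-0.98, -0.201, 0.0], [-0.0, -0.002, -1.0]]
ft_force: [0.3, 0.2, 0.1]
width: 0.0522
```

```bash
python3 go.py 515,49.7,75,11.5
python3 - <<'E'
from rig import env
from h import *
p=env.snapshot("wrist");cv2.imwrite("pics/w1.png",p["frame"][:,:,::-1]);w=cloud(p);z=w[...,2]*1000
for lo,hi in((125,138),(97,107)):
    print(lo,hi)
    for c,q in comps(w,(z>lo)&(z<hi),60): print("  px",c.round(),rect(q))
E
```

```text
t 3.55 p [518.6  53.2 201.8] yaw 11.58 w 52.2 F [0.3 0.2 0.1]
515,49.7,75,11.5 dp [0.018 0.03  0.845] norm_mm 126.9 dr [-0.0011  0.0001  0.0009]
125 138
  px [283.  77.] c=(539.4,-57.5) size=(11.4,11.4) ang=89.9 n=204 z=131.6
  px [288. 151.] c=(523.1,-2.4) size=(27.7,27.9) ang=11.1 n=1131 z=131.9
  px [285. 211.] c=(515.1,49.3) size=(29.2,28.9) ang=36.1 n=883 z=131.9
97 107
  px [283.  85.] c=(539.5,-57.5) size=(29.3,28.8) ang=12.6 n=692 z=101.7
  px [465. 111.] c=(371.5,-65.3) size=(18.4,36.4) ang=36.2 n=256 z=102.4
```

View pics/w1.png

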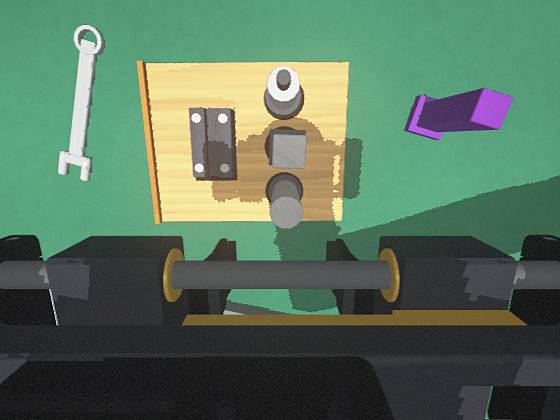

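The wrist view agrees with the top view to about 0.5 mm: round (285,211), square (288,151) and pin (283,77) are in line, and the purple punch at (460,112) is off the board. Next I descend on the round punch, grip it and lift it a little.

{"fn": "carry_out", "kwargs": {"plan": [{"dp":[0.018,0.03,0.0],"dr":[0,0,0.003],"gripper":-0.2},{"dp":[0,0,0.1],"dr":[0,0,0],"gripper":-0.2},{"dp":[0,0,0.15],"dr":[0,0,0],"gripper":-0.2},{"dp":[0,0,0.15],"dr":[0,0,0],"gripper":-0.2},{"dp":[0,0,0.15],"dr":[0,0,0],"gripper":-0.2},{"dp":[0,0,0.15],"dr":[0,0,0],"gripper":-0.2},{"dp":[0,0,0.1],"dr":[0,0,0],"gripper":-0.2},{"dp":[0,0,0.058],"dr":[0,0,0],"gripper":-0.2},{"dp":[0,0,0],"dr":[0,0,0],"gripper":-0.2},{"dp":[0,0,0],"dr":[0,0,0],"gripper":0.0},{"dp":[0,0,0],"dr":[0,0,0],"gripper":0.2},{"dp":[0,0,0],"dr":[0,0,0],"gripper":0.5},{"dp":[0,0,0],"dr":[0,0,0],"gripper":0.5},{"dp":[0,0,0],"dr":[0,0,0],"gripper":0.5},{"dp":[0,0,0],"dr":[0,0,0],"gripper":0.5}], "squeeze": 40}}

```text
t: 4.85
position: [0.5142, 0.0462, 0.0745]
tcp_rot: [[0.195, -0.981, 0.004], [-0.981, -0.195, 0.001], [-0.0, -0.004, -1.0]]
ft_force: [1.1, 0.6, 3.3]
width: 0.0291
```

```bash
python3 go.py 515.3,49.5,133,11 578,302.4,133,11 578,302.4,66.5,11
```

```text
t 4.85 p [514.2  46.2  74.5] yaw 11.27 w 29.1 F [1.1 0.6 3.3]
515.3,49.5,133,11 dp [-0.02  -0.013 -0.39 ] norm_mm 58.6 dr [-0.0028  0.0002  0.003 ]
578,302.4,133,11 dp [-1.575 -0.732  0.   ] norm_mm 260.6 dr [0. 0. 0.]
578,302.4,66.5,11 dp [0.    0.    0.443] norm_mm 66.5 dr [0. 0. 0.]
```

{"fn": "carry_out", "kwargs": {"plan": [{"dp":[0,0,-0.06],"dr":[0,0,0],"gripper":0.5},{"dp":[0,0,-0.12],"dr":[0,0,0],"gripper":0.5},{"dp":[0,0,-0.12],"dr":[0,0,0],"gripper":0.5},{"dp":[0,0,-0.07],"dr":[0,0,0],"gripper":0.5},{"dp":[-0.079,-0.037,0],"dr":[0,0,0],"gripper":0.5},{"dp":[-0.157,-0.074,0],"dr":[0,0,0],"gripper":0.5},{"dp":[-0.157,-0.074,0],"dr":[0,0,0],"gripper":0.5},{"dp":[-0.157,-0.074,0],"dr":[0,0,0],"gripper":0.5},{"dp":[-0.157,-0.074,0],"dr":[0,0,0],"gripper":0.5},{"dp":[-0.157,-0.074,0],"dr":[0,0,0],"gripper":0.5},{"dp":[-0.157,-0.074,0],"dr":[0,0,0],"gripper":0.5},{"dp":[-0.157,-0.074,0],"dr":[0,0,0],"gripper":0.5},{"dp":[-0.157,-0.074,0],"dr":[0,0,0],"gripper":0.5},{"dp":[-0.157,-0.074,0],"dr":[0,0,0],"gripper":0.5},{"dp":[-0.079,-0.037,0],"dr":[0,0,0],"gripper":0.5},{"dp":[0,0,0],"dr":[0,0,0],"gripper":0.5},{"dp":[0,0,0],"dr":[0,0,0],"gripper":0.5},{"dp":[0,0,0],"dr":[0,0,0],"gripper":0.5}]}}

```text
t: 6.35
position: [0.5737, 0.2972, 0.127]
tcp_rot: [[0.194, -0.981, -0.004], [-0.981, -0.194, -0.003], [0.002, 0.005, -1.0]]
ft_force: [-0.8, -0.5, -7.2]
width: 0.029
```

```bash
python3 go.py 577.5,299.5,68.5,11
python3 - <<'E'
from rig import env
import numpy as np
from h import *
p=env.snapshot("scene");cv2.imwrite("pics/s2.png",cv2.resize(p["frame"][60:270,180:460,::-1],None,fx=2.5,fy=2.5))
E
```

```text
t 6.35 p [573.7 297.2 127. ] yaw 11.2 w 29.0 F [-0.8 -0.5 -7.2]
577.5,299.5,68.5,11 dp [-0.011 -0.03   0.39 ] norm_mm 58.7 dr [ 0.003  -0.0011  0.0022]
```

View pics/s2.png

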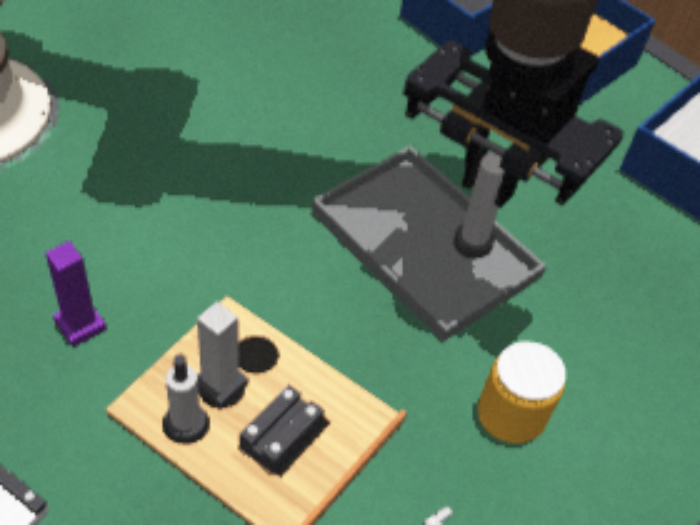

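The punch hangs upright in the jaws (480,205) over the tray, and the others are undisturbed. Now I lower it.

{"fn": "carry_out", "kwargs": {"plan": [{"dp":[-0.01,-0.02,0.05],"dr":[0,0,0],"gripper":0.5},{"dp":[0,0,0.09],"dr":[0,0,0],"gripper":0.5},{"dp":[0,0,0.09],"dr":[0,0,0],"gripper":0.5},{"dp":[0,0,0.07],"dr":[0,0,0],"gripper":0.5},{"dp":[0,0,0.04],"dr":[0,0,0],"gripper":0.5},{"dp":[0,0,0.02],"dr":[0,0,0],"gripper":0.5},{"dp":[0,0,0.01],"dr":[0,0,0],"gripper":0.5},{"dp":[0,0,0],"dr":[0,0,0],"gripper":0.5},{"dp":[0,0,0],"dr":[0,0,0],"gripper":0.5},{"dp":[0,0,0],"dr":[0,0,0],"gripper":0.5}]}}

```text
t: 7.23
position: [0.5785, 0.3007, 0.0741]
tcp_rot: [[0.195, -0.981, 0.001], [-0.981, -0.195, 0.001], [-0.001, -0.002, -1.0]]
ft_force: [-0.2, 0.6, -6.4]
width: 0.0293
```

{"fn": "carry_out", "kwargs": {"plan": [{"dp":[0,0,0.012],"dr":[0,0,0],"gripper":0.5},{"dp":[0,0,0.012],"dr":[0,0,0],"gripper":0.5},{"dp":[0,0,0.008],"dr":[0,0,0],"gripper":0.5},{"dp":[0,0,0],"dr":[0,0,0],"gripper":0.5},{"dp":[0,0,0],"dr":[0,0,0],"gripper":0.5},{"dp":[0,0,0],"dr":[0,0,0],"gripper":0.5}]}}

```text
t: 7.73
position: [0.5781, 0.3004, 0.0685]
tcp_rot: [[0.195, -0.981, 0.0], [-0.981, -0.195, 0.0], [0.0, -0.0, -1.0]]
ft_force: [0.4, 0.7, -7.4]
width: 0.0294
```

{"fn": "carry_out", "kwargs": {"plan": [{"dp":[0,0,0.005],"dr":[0,0,0],"gripper":0.5},{"dp":[0,0,0.005],"dr":[0,0,0],"gripper":0.5},{"dp":[0,0,0],"dr":[0,0,0],"gripper":0.5},{"dp":[0,0,0],"dr":[0,0,0],"gripper":0.5},{"dp":[0,0,0],"dr":[0,0,0],"gripper":0.5}]}}

```text
t: 8.15
position: [0.5783, 0.3005, 0.0675]
tcp_rot: [[0.195, -0.981, 0.001], [-0.981, -0.195, 0.0], [-0.0, -0.001, -1.0]]
ft_force: [-0.2, -0.5, -2.4]
width: 0.0294
```

Contact at z 67.5, as predicted. I release, rise and travel to above the square punch.

{"fn": "carry_out", "kwargs": {"plan": [{"dp":[0,0,0],"dr":[0,0,0],"gripper":0.1},{"dp":[0,0,0],"dr":[0,0,0],"gripper":-0.2},{"dp":[0,0,0],"dr":[0,0,0],"gripper":-0.2},{"dp":[0,0,-0.05],"dr":[0,0,0],"gripper":-0.2},{"dp":[0,0,-0.2],"dr":[0,0,0],"gripper":-0.2},{"dp":[0,0,-0.2],"dr":[0,0,0],"gripper":-0.2},{"dp":[0,0,-0.2],"dr":[0,0,0],"gripper":-0.2},{"dp":[0,0,-0.15],"dr":[0,0,0.008],"gripper":-0.2},{"dp":[0.1,0.04,0],"dr":[0,0,0],"gripper":-0.2},{"dp":[0.212,0.084,0],"dr":[0,0,0],"gripper":-0.2},{"dp":[0.212,0.084,0],"dr":[0,0,0],"gripper":-0.2},{"dp":[0.212,0.084,0],"dr":[0,0,0],"gripper":-0.2},{"dp":[0.212,0.084,0],"dr":[0,0,0],"gripper":-0.2},{"dp":[0.212,0.084,0],"dr":[0,0,0],"gripper":-0.2},{"dp":[0.212,0.084,0],"dr":[0,0,0],"gripper":-0.2},{"dp":[0.212,0.084,0],"dr":[0,0,0],"gripper":-0.2},{"dp":[0.212,0.084,0],"dr":[0,0,0],"gripper":-0.2},{"dp":[0.112,0.043,0],"dr":[0,0,0],"gripper":-0.2},{"dp":[0,0,0],"dr":[0,0,0],"gripper":-0.2},{"dp":[0,0,0],"dr":[0,0,0],"gripper":-0.2}]}}

```text
t: 9.82
position: [0.5192, -0.0024, 0.1881]
tcp_rot: [[0.181, -0.984, 0.002], [-0.984, -0.181, 0.0], [-0.0, -0.002, -1.0]]
ft_force: [0.9, -0.0, -0.4]
width: 0.0525
```

```bash
python3 go.py 523.1,-2.2,74,10.5
python3 - <<'E'
from rig import env
from h import *
for n in("top","wrist"):
  p=env.snapshot(n);w=cloud(p);z=w[...,2]*1000
  for lo,hi in((119,138),):
    print(n,lo,hi)
    for c,q in comps(w,(z>lo)&(z<hi),60): print("  px",c.round(),rect(q))
E
```

```text
t 9.82 p [519.2  -2.4 188.1] yaw 10.41 w 52.5 F [ 0.9 -0.  -0.4]
523.1,-2.2,74,10.5 dp [ 0.003 -0.024  0.761] norm_mm 114.2 dr [-0.0015  0.     -0.001 ]
top 119 138
  px [ 98. 198.] c=(578.5,303.7) size=(29.5,28.2) ang=49.2 n=229 z=124.6
  px [306. 321.] c=(363.0,-70.5) size=(26.4,26.6) ang=0.2 n=181 z=120.1
wrist 119 138
  px [268. 147.] c=(539.4,-57.9) size=(11.1,11.0) ang=55.2 n=181 z=131.7
  px [479. 170.] c=(363.2,-70.7) size=(27.8,28.7) ang=86.0 n=1015 z=120.0
  px [276. 216.] c=(523.1,-2.6) size=(27.5,28.3) ang=9.1 n=1158 z=131.9
```

{"fn": "carry_out", "kwargs": {"plan": [{"dp":[0,0,0.1],"dr":[0,0,0],"gripper":-0.2},{"dp":[0,0,0.1],"dr":[0,0,0],"gripper":-0.2},{"dp":[0,0,0.0],"dr":[0,0,0],"gripper":-0.2},{"dp":[0,0,0.0],"dr":[0,0,0],"gripper":-0.2},{"dp":[0,0,0.0],"dr":[0,0,0],"gripper":-0.2},{"dp":[0,0,0.0],"dr":[0,0,0],"gripper":-0.2},{"dp":[0,0,0.0],"dr":[0,0,0],"gripper":-0.2}]}}

```text
t: 10.5
position: [0.5195, -0.0013, 0.1578]
tcp_rot: [[0.183, -0.983, 0.002], [-0.983, -0.183, 0.0], [-0.0, -0.002, -1.0]]
ft_force: [-0.3, -0.3, -0.1]
width: 0.0521
```

```bash
python3 go.py 523.1,-2.3,74,10.2
```

```text
t 10.5 p [519.5  -1.3 157.8] yaw 10.54 w 52.1 F [-0.3 -0.3 -0.1]
523.1,-2.3,74,10.2 dp [ 0.011 -0.021  0.559] norm_mm 83.9 dr [-0.0011  0.      0.0038]
```

{"fn": "carry_out", "kwargs": {"plan": [{"dp":[0.011,-0.021,0.0],"dr":[0,0,0],"gripper":-0.2},{"dp":[0,0,0.1],"dr":[0,0,0.003],"gripper":-0.2},{"dp":[0,0,0.12],"dr":[0,0,0],"gripper":-0.2},{"dp":[0,0,0.12],"dr":[0,0,0],"gripper":-0.2},{"dp":[0,0,0.12],"dr":[0,0,0],"gripper":-0.2},{"dp":[0,0,0.07],"dr":[0,0,0],"gripper":-0.2},{"dp":[0,0,0.03],"dr":[0,0,0],"gripper":-0.2},{"dp":[0,0,0],"dr":[0,0,0],"gripper":-0.2},{"dp":[0,0,0],"dr":[0,0,0],"gripper":-0.2},{"dp":[0,0,0],"dr":[0,0,0],"gripper":0.0},{"dp":[0,0,0],"dr":[0,0,0],"gripper":0.2},{"dp":[0,0,0],"dr":[0,0,0],"gripper":0.5},{"dp":[0,0,0],"dr":[0,0,0],"gripper":0.5},{"dp":[0,0,0],"dr":[0,0,0],"gripper":0.5},{"dp":[0,0,0],"dr":[0,0,0],"gripper":0.5}]}}

```text
t: 11.75
position: [0.5229, -0.0025, 0.0734]
tcp_rot: [[0.178, -0.984, 0.002], [-0.984, -0.178, 0.0], [-0.0, -0.002, -1.0]]
ft_force: [1.2, -0.3, 0.9]
width: 0.0277
```

```bash
python3 go.py 508.1,305,130,10.2
```

```text
t 11.75 p [522.9  -2.5  73.4] yaw 10.26 w 27.7 F [ 1.2 -0.3  0.9]
508.1,305,130,10.2 dp [-2.035 -0.268 -0.377] norm_mm 313.0 dr [-0.001   0.      0.0006]
```

{"fn": "carry_out", "kwargs": {"plan": [{"dp":[0,0,-0.06],"dr":[0,0,0],"gripper":0.5},{"dp":[0,0,-0.12],"dr":[0,0,0],"gripper":0.5},{"dp":[0,0,-0.12],"dr":[0,0,0],"gripper":0.5},{"dp":[0,0,-0.07],"dr":[0,0,0],"gripper":0.5},{"dp":[-0.085,-0.011,0],"dr":[0,0,0],"gripper":0.5},{"dp":[-0.17,-0.0225,0],"dr":[0,0,0],"gripper":0.5},{"dp":[-0.17,-0.0225,0],"dr":[0,0,0],"gripper":0.5},{"dp":[-0.17,-0.0225,0],"dr":[0,0,0],"gripper":0.5},{"dp":[-0.17,-0.0225,0],"dr":[0,0,0],"gripper":0.5},{"dp":[-0.17,-0.0225,0],"dr":[0,0,0],"gripper":0.5},{"dp":[-0.17,-0.0225,0],"dr":[0,0,0],"gripper":0.5},{"dp":[-0.17,-0.0225,0],"dr":[0,0,0],"gripper":0.5},{"dp":[-0.17,-0.0225,0],"dr":[0,0,0],"gripper":0.5},{"dp":[-0.17,-0.0225,0],"dr":[0,0,0],"gripper":0.5},{"dp":[-0.17,-0.0225,0],"dr":[0,0,0],"gripper":0.5},{"dp":[-0.17,-0.0225,0],"dr":[0,0,0],"gripper":0.5},{"dp":[-0.08,-0.011,0],"dr":[0,0,0],"gripper":0.5},{"dp":[0,0,0],"dr":[0,0,0],"gripper":0.5},{"dp":[0,0,0],"dr":[0,0,0],"gripper":0.5},{"dp":[0,0,0],"dr":[0,0,0],"gripper":0.5}]}}

```text
t: 13.42
position: [0.5066, 0.3036, 0.1272]
tcp_rot: [[0.177, -0.984, -0.003], [-0.984, -0.177, -0.002], [0.002, 0.003, -1.0]]
ft_force: [-0.2, -1.4, -7.3]
width: 0.0279
```

```bash
python3 go.py 508.1,304,66.4,10.2
```

```text
t 13.42 p [506.6 303.6 127.2] yaw 10.2 w 27.9 F [-0.2 -1.4 -7.3]
508.1,304,66.4,10.2 dp [-0.002 -0.012  0.405] norm_mm 60.8 dr [ 0.0022 -0.0011  0.    ]
```

{"fn": "carry_out", "kwargs": {"plan": [{"dp":[0,0,0.05],"dr":[0,0,0],"gripper":0.5},{"dp":[0,0,0.09],"dr":[0,0,0],"gripper":0.5},{"dp":[0,0,0.09],"dr":[0,0,0],"gripper":0.5},{"dp":[0,0,0.07],"dr":[0,0,0],"gripper":0.5},{"dp":[0,0,0.04],"dr":[0,0,0],"gripper":0.5},{"dp":[0,0,0.02],"dr":[0,0,0],"gripper":0.5},{"dp":[0,0,0.01],"dr":[0,0,0],"gripper":0.5},{"dp":[0,0,0.01],"dr":[0,0,0],"gripper":0.5},{"dp":[0,0,0.008],"dr":[0,0,0],"gripper":0.5},{"dp":[0,0,0],"dr":[0,0,0],"gripper":0.5},{"dp":[0,0,0],"dr":[0,0,0],"gripper":0.5},{"dp":[0,0,0],"dr":[0,0,0],"gripper":0.5},{"dp":[0,0,0],"dr":[0,0,0],"gripper":0.5}]}}

```text
t: 14.5
position: [0.5079, 0.305, 0.0706]
tcp_rot: [[0.178, -0.984, 0.0], [-0.984, -0.178, 0.0], [-0.0, -0.0, -1.0]]
ft_force: [-0.1, 0.1, -6.6]
width: 0.0276
```

{"fn": "carry_out", "kwargs": {"plan": [{"dp":[0,0,0.01],"dr":[0,0,0],"gripper":0.5},{"dp":[0,0,0.01],"dr":[0,0,0],"gripper":0.5},{"dp":[0,0,0.006],"dr":[0,0,0],"gripper":0.5},{"dp":[0,0,0.003],"dr":[0,0,0],"gripper":0.5},{"dp":[0,0,0],"dr":[0,0,0],"gripper":0.5},{"dp":[0,0,0],"dr":[0,0,0],"gripper":0.5},{"dp":[0,0,0],"dr":[0,0,0],"gripper":0.5},{"dp":[0,0,0],"dr":[0,0,0],"gripper":0.5}]}}

```text
t: 15.17
position: [0.5078, 0.3049, 0.0664]
tcp_rot: [[0.178, -0.984, 0.0], [-0.984, -0.178, 0.0], [-0.0, -0.0, -1.0]]
ft_force: [-2.2, -0.4, -0.1]
width: 0.0277
```

{"fn": "carry_out", "kwargs": {"plan": [{"dp":[0,0,0],"dr":[0,0,0],"gripper":0.1},{"dp":[0,0,0],"dr":[0,0,0],"gripper":-0.2},{"dp":[0,0,0],"dr":[0,0,0],"gripper":-0.2},{"dp":[0,0,-0.05],"dr":[0,0,0],"gripper":-0.2},{"dp":[0,0,-0.2],"dr":[0,0,0],"gripper":-0.2},{"dp":[0,0,-0.2],"dr":[0,0,0],"gripper":-0.2},{"dp":[0,0,-0.2],"dr":[0,0,0],"gripper":-0.2},{"dp":[0,0,-0.15],"dr":[0,0,0],"gripper":-0.2},{"dp":[0.105,0.01,0],"dr":[0,0,0],"gripper":-0.2},{"dp":[0.21,0.0195,0],"dr":[0,0,0],"gripper":-0.2},{"dp":[0.21,0.0195,0],"dr":[0,0,0],"gripper":-0.2},{"dp":[0.21,0.0195,0],"dr":[0,0,0],"gripper":-0.2},{"dp":[0.21,0.0195,0],"dr":[0,0,0],"gripper":-0.2},{"dp":[0.21,0.0195,0],"dr":[0,0,0],"gripper":-0.2},{"dp":[0.21,0.0195,0],"dr":[0,0,0],"gripper":-0.2},{"dp":[0.21,0.0195,0],"dr":[0,0,0],"gripper":-0.2},{"dp":[0.21,0.0195,0],"dr":[0,0,0],"gripper":-0.2},{"dp":[0.21,0.0195,0],"dr":[0,0,0],"gripper":-0.2},{"dp":[0.21,0.0195,0],"dr":[0,0,0],"gripper":-0.2},{"dp":[0.21,0.0195,0],"dr":[0,0,0],"gripper":-0.2}]}}

```text
t: 16.83
position: [0.5391, -0.0594, 0.1865]
tcp_rot: [[0.178, -0.984, 0.001], [-0.984, -0.178, 0.0], [0.0, -0.001, -1.0]]
ft_force: [0.1, 1.2, -0.1]
width: 0.0521
```

{"fn": "carry_out", "kwargs": {"plan": [{"dp":[0,0,0.1],"dr":[0,0,0],"gripper":-0.2},{"dp":[0,0,0],"dr":[0,0,0],"gripper":-0.2},{"dp":[0,0,0],"dr":[0,0,0],"gripper":-0.2},{"dp":[0,0,0],"dr":[0,0,0],"gripper":-0.2},{"dp":[0,0,0],"dr":[0,0,0],"gripper":-0.2}]}}

```text
t: 17.25
position: [0.5395, -0.0568, 0.1717]
tcp_rot: [[0.179, -0.984, 0.001], [-0.984, -0.179, 0.0], [0.0, -0.001, -1.0]]
ft_force: [-0.2, 1.0, 0.2]
width: 0.0524
```

```bash
python3 go.py 539.4,-57.4,74,11
python3 - <<'E'
from rig import env
from h import *
for n in("top","wrist"):
  p=env.snapshot(n);w=cloud(p);z=w[...,2]*1000
  for lo,hi in((95,107),(119,138),):
    print(n,lo,hi)
    for c,q in comps(w,(z>lo)&(z<hi),60): print("  px",c.round(),rect(q))
E
```

```text
t 17.25 p [539.5 -56.8 171.7] yaw 10.33 w 52.4 F [-0.2  1.   0.2]
539.4,-57.4,74,11 dp [0.003 0.003 0.651] norm_mm 97.7 dr [-0.0009 -0.0002 -0.0075]
top 95 107
top 119 138
  px [306. 322.] c=(362.2,-70.5) size=(28.0,26.5) ang=0.0 n=181 z=120.2
wrist 95 107
  px [281. 211.] c=(539.8,-58.4) size=(29.2,28.2) ang=9.7 n=621 z=101.9
  px [468. 225.] c=(367.3,-81.4) size=(33.0,15.5) ang=32.5 n=216 z=100.8
wrist 119 138
  px [281. 222.] c=(539.7,-58.2) size=(11.3,11.4) ang=86.6 n=220 z=131.7
  px [495. 236.] c=(363.1,-75.1) size=(19.5,28.4) ang=85.9 n=632 z=120.0
```

Run:
```python
from rig import env
from h import *
a=env.snapshot("top");b=env.snapshot("scene")
cv2.imwrite("pics/p3.png",np.vstack([cv2.resize(a["frame"][130:340,60:460,::-1],(700,300)),cv2.resize(b["frame"][60:270,180:460,::-1],(400,300))[:, :].copy() if 0 else cv2.copyMakeBorder(cv2.resize(b["frame"][60:270,180:460,::-1],(400,300)),0,0,0,300,cv2.BORDER_CONSTANT)]))
```

```text
(no output)
```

View pics/p3.png

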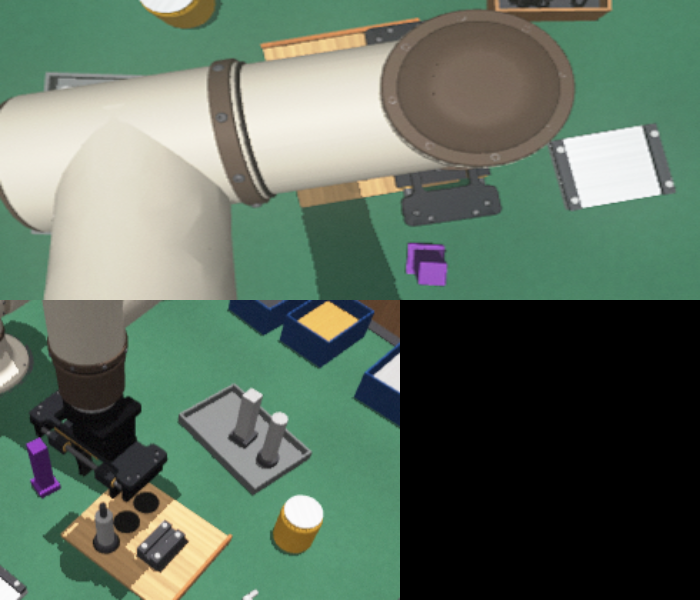

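Both placed punches stand upright in the tray (lower view, 245,415 and 272,440). The arm merely hides them from the top camera. Now the pin punch.

{"fn": "carry_out", "kwargs": {"plan": [{"dp":[0.006,0.002,0.1],"dr":[0,0,-0.004],"gripper":-0.2},{"dp":[0,0,0.13],"dr":[0,0,0],"gripper":-0.2},{"dp":[0,0,0.13],"dr":[0,0,0],"gripper":-0.2},{"dp":[0,0,0.13],"dr":[0,0,0],"gripper":-0.2},{"dp":[0,0,0.1],"dr":[0,0,0],"gripper":-0.2},{"dp":[0,0,0.06],"dr":[0,0,0],"gripper":-0.2},{"dp":[0,0,0.03],"dr":[0,0,0],"gripper":-0.2},{"dp":[0,0,0],"dr":[0,0,0],"gripper":-0.2},{"dp":[0,0,0],"dr":[0,0,0],"gripper":-0.2},{"dp":[0,0,0],"dr":[0,0,0],"gripper":0.0},{"dp":[0,0,0],"dr":[0,0,0],"gripper":0.2},{"dp":[0,0,0],"dr":[0,0,0],"gripper":0.5},{"dp":[0,0,0],"dr":[0,0,0],"gripper":0.5},{"dp":[0,0,0],"dr":[0,0,0],"gripper":0.5},{"dp":[0,0,0],"dr":[0,0,0],"gripper":0.5}]}}

```text
t: 18.7
position: [0.5394, -0.0585, 0.0694]
tcp_rot: [[0.184, -0.983, 0.001], [-0.983, -0.184, 0.0], [0.0, -0.001, -1.0]]
ft_force: [-0.1, 0.6, 1.4]
width: 0.0288
```

```bash
python3 go.py 438.2,307.6,70,10.7
```

```text
t 18.7 p [539.4 -58.5  69.4] yaw 10.61 w 28.8 F [-0.1  0.6  1.4]
438.2,307.6,70,10.7 dp [-2.523  0.214 -0.005] norm_mm 379.9 dr [-0.0008 -0.0001 -0.001 ]
```

{"fn": "carry_out", "kwargs": {"plan": [{"dp":[0,0,-0.06],"dr":[0,0,0],"gripper":0.5},{"dp":[0,0,-0.12],"dr":[0,0,0],"gripper":0.5},{"dp":[0,0,-0.12],"dr":[0,0,0],"gripper":0.5},{"dp":[0,0,-0.07],"dr":[0,0,0],"gripper":0.5},{"dp":[-0.097,0.008,0],"dr":[0,0,0],"gripper":0.5},{"dp":[-0.194,0.0165,0],"dr":[0,0,0],"gripper":0.5},{"dp":[-0.194,0.0165,0],"dr":[0,0,0],"gripper":0.5},{"dp":[-0.194,0.0165,0],"dr":[0,0,0],"gripper":0.5},{"dp":[-0.194,0.0165,0],"dr":[0,0,0],"gripper":0.5},{"dp":[-0.194,0.0165,0],"dr":[0,0,0],"gripper":0.5},{"dp":[-0.194,0.0165,0],"dr":[0,0,0],"gripper":0.5},{"dp":[-0.194,0.0165,0],"dr":[0,0,0],"gripper":0.5},{"dp":[-0.194,0.0165,0],"dr":[0,0,0],"gripper":0.5},{"dp":[-0.194,0.0165,0],"dr":[0,0,0],"gripper":0.5},{"dp":[-0.194,0.0165,0],"dr":[0,0,0],"gripper":0.5},{"dp":[-0.194,0.0165,0],"dr":[0,0,0],"gripper":0.5},{"dp":[-0.194,0.0165,0],"dr":[0,0,0],"gripper":0.5},{"dp":[-0.097,0.008,0],"dr":[0,0,0],"gripper":0.5},{"dp":[0,0,0],"dr":[0,0,0],"gripper":0.5},{"dp":[0,0,0],"dr":[0,0,0],"gripper":0.5}]}}

```text
t: 20.37
position: [0.4369, 0.3073, 0.1238]
tcp_rot: [[0.185, -0.983, -0.002], [-0.983, -0.185, -0.002], [0.001, 0.002, -1.0]]
ft_force: [-0.8, 0.3, -4.3]
width: 0.0289
```

{"fn": "carry_out", "kwargs": {"plan": [{"dp":[0,0,0.05],"dr":[0,0,0],"gripper":0.5},{"dp":[0,0,0.09],"dr":[0,0,0],"gripper":0.5},{"dp":[0,0,0.09],"dr":[0,0,0],"gripper":0.5},{"dp":[0,0,0.07],"dr":[0,0,0],"gripper":0.5},{"dp":[0,0,0.04],"dr":[0,0,0],"gripper":0.5},{"dp":[0,0,0.02],"dr":[0,0,0],"gripper":0.5},{"dp":[0,0,0.01],"dr":[0,0,0],"gripper":0.5},{"dp":[0,0,0.01],"dr":[0,0,0],"gripper":0.5},{"dp":[0,0,0.01],"dr":[0,0,0],"gripper":0.5},{"dp":[0,0,0],"dr":[0,0,0],"gripper":0.5},{"dp":[0,0,0],"dr":[0,0,0],"gripper":0.5},{"dp":[0,0,0],"dr":[0,0,0],"gripper":0.5},{"dp":[0,0,0],"dr":[0,0,0],"gripper":0.5}]}}

```text
t: 21.45
position: [0.4379, 0.3076, 0.0662]
tcp_rot: [[0.184, -0.983, 0.0], [-0.983, -0.184, 0.0], [-0.0, -0.0, -1.0]]
ft_force: [-0.9, 0.7, -3.5]
width: 0.0289
```

{"fn": "carry_out", "kwargs": {"plan": [{"dp":[0,0,0.01],"dr":[0,0,0],"gripper":0.5},{"dp":[0,0,0.008],"dr":[0,0,0],"gripper":0.5},{"dp":[0,0,0.006],"dr":[0,0,0],"gripper":0.5},{"dp":[0,0,0.003],"dr":[0,0,0],"gripper":0.5},{"dp":[0,0,0],"dr":[0,0,0],"gripper":0.5},{"dp":[0,0,0],"dr":[0,0,0],"gripper":0.5},{"dp":[0,0,0],"dr":[0,0,0],"gripper":0.5},{"dp":[0,0,0],"dr":[0,0,0],"gripper":0.5}]}}

```text
t: 22.12
position: [0.438, 0.3075, 0.0623]
tcp_rot: [[0.184, -0.983, 0.0], [-0.983, -0.184, 0.0], [-0.0, -0.001, -1.0]]
ft_force: [-1.2, -0.6, 2.4]
width: 0.0287
```

```bash
python3 go.py 437.9,307.6,180,10.6 608,10,180,10.6 608,10,16,11.1
```

```text
t 22.12 p [438.  307.5  62.3] yaw 10.61 w 28.7 F [-1.2 -0.6  2.4]
437.9,307.6,180,10.6 dp [-0.001 -0.    -0.785] norm_mm 117.7 dr [-0.0003  0.0001  0.0001]
608,10,180,10.6 dp [ 2.159 -0.75   0.   ] norm_mm 342.8 dr [0. 0. 0.]
608,10,16,11.1 dp [0.    0.    1.093] norm_mm 164.0 dr [ 0.      0.     -0.0056]
```

{"fn": "carry_out", "kwargs": {"plan": [{"dp":[0,0,0],"dr":[0,0,0],"gripper":0.1},{"dp":[0,0,0],"dr":[0,0,0],"gripper":-0.2},{"dp":[0,0,0],"dr":[0,0,0],"gripper":-0.2},{"dp":[0,0,-0.05],"dr":[0,0,0],"gripper":-0.2},{"dp":[0,0,-0.2],"dr":[0,0,0],"gripper":-0.2},{"dp":[0,0,-0.2],"dr":[0,0,0],"gripper":-0.2},{"dp":[0,0,-0.2],"dr":[0,0,0],"gripper":-0.2},{"dp":[0,0,-0.14],"dr":[0,0,0],"gripper":-0.2},{"dp":[0.1,-0.035,0],"dr":[0,0,0],"gripper":-0.8},{"dp":[0.206,-0.0715,0],"dr":[0,0,0],"gripper":-0.8},{"dp":[0.206,-0.0715,0],"dr":[0,0,0],"gripper":-0.8},{"dp":[0.206,-0.0715,0],"dr":[0,0,0],"gripper":-0.8},{"dp":[0.206,-0.0715,0],"dr":[0,0,0],"gripper":-0.8},{"dp":[0.206,-0.0715,0],"dr":[0,0,0],"gripper":-0.8},{"dp":[0.206,-0.0715,0],"dr":[0,0,0],"gripper":-0.8},{"dp":[0.206,-0.0715,0],"dr":[0,0,0],"gripper":-0.8},{"dp":[0.206,-0.0715,0],"dr":[0,0,0],"gripper":-0.8},{"dp":[0.206,-0.0715,0],"dr":[0,0,0],"gripper":-0.8},{"dp":[0.206,-0.0715,0],"dr":[0,0,0],"gripper":-0.8},{"dp":[0,0,0],"dr":[0,0,0],"gripper":-0.8}]}}

```text
t: 23.78
position: [0.6101, 0.0054, 0.1804]
tcp_rot: [[0.179, -0.984, 0.001], [-0.984, -0.179, -0.001], [0.001, -0.001, -1.0]]
ft_force: [0.0, -0.6, -0.5]
width: 0.0786
```

{"fn": "carry_out", "kwargs": {"plan": [{"dp":[0,0,0.15],"dr":[0,0,0],"gripper":-0.8},{"dp":[0,0,0.2],"dr":[0,0,0],"gripper":-0.8},{"dp":[0,0,0.15],"dr":[0,0,0],"gripper":-0.8},{"dp":[0,0,0],"dr":[0,0,0],"gripper":-0.8},{"dp":[0,0,0],"dr":[0,0,0],"gripper":-0.8},{"dp":[0,0,0],"dr":[0,0,0],"gripper":-0.8},{"dp":[0,0,0],"dr":[0,0,0],"gripper":-0.8}]}}

```text
t: 24.37
position: [0.6095, 0.0101, 0.1077]
tcp_rot: [[0.185, -0.983, 0.004], [-0.983, -0.185, 0.001], [0.0, -0.004, -1.0]]
ft_force: [-0.5, 0.4, 0.6]
width: 0.0787
```

```bash
python3 go.py 608,10,16,11.1
python3 - <<'E'
from rig import env
from h import *
p=env.snapshot("scene");w=cloud(p);z=w[...,2]*1000
cv2.imwrite("pics/s4.png",cv2.resize(p["frame"][60:270,180:460,::-1],None,fx=2.5,fy=2.5))
E
```

```text
t 24.37 p [609.5  10.1 107.7] yaw 10.64 w 78.7 F [-0.5  0.4  0.6]
608,10,16,11.1 dp [-0.001  0.012  0.611] norm_mm 91.7 dr [-0.0027 -0.0001 -0.0051]
```

View pics/s4.png

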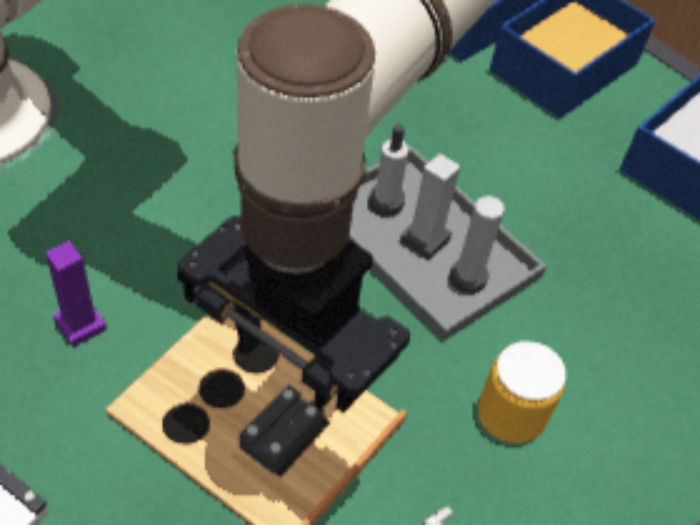

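All three punches stand in the tray (395,175; 435,205; 478,245), the board spots are empty and the jaws are over the die. Now I grip the die.

{"fn": "carry_out", "kwargs": {"plan": [{"dp":[0,0.012,0.1],"dr":[0,0,-0.005],"gripper":-0.8},{"dp":[0,0,0.15],"dr":[0,0,0],"gripper":-0.8},{"dp":[0,0,0.15],"dr":[0,0,0],"gripper":-0.8},{"dp":[0,0,0.1],"dr":[0,0,0],"gripper":-0.8},{"dp":[0,0,0.06],"dr":[0,0,0],"gripper":-0.8},{"dp":[0,0,0.03],"dr":[0,0,0],"gripper":-0.8},{"dp":[0,0,0.01],"dr":[0,0,0],"gripper":-0.8},{"dp":[0,0,0],"dr":[0,0,0],"gripper":-0.8},{"dp":[0,0,0],"dr":[0,0,0],"gripper":-0.8},{"dp":[0,0,0],"dr":[0,0,0],"gripper":-0.8},{"dp":[0,0,0],"dr":[0,0,0],"gripper":-0.3},{"dp":[0,0,0],"dr":[0,0,0],"gripper":0.0},{"dp":[0,0,0],"dr":[0,0,0],"gripper":0.3},{"dp":[0,0,0],"dr":[0,0,0],"gripper":0.3},{"dp":[0,0,0],"dr":[0,0,0],"gripper":0.3},{"dp":[0,0,0],"dr":[0,0,0],"gripper":0.3},{"dp":[0,0,0],"dr":[0,0,0],"gripper":0.3}], "squeeze": 50}}

```text
t: 25.83
position: [0.6073, 0.0096, 0.0156]
tcp_rot: [[0.192, -0.981, 0.002], [-0.981, -0.192, 0.0], [0.0, -0.002, -1.0]]
ft_force: [1.8, 0.5, -1.2]
width: 0.0451
```

```bash
python3 go.py 608,10,90,11.1 495,-286,90,11.1 495,-286,18,12.2
```

```text
t 25.83 p [607.3   9.6  15.6] yaw 11.07 w 45.1 F [ 1.8  0.5 -1.2]
608,10,90,11.1 dp [-0.002 -0.006 -0.496] norm_mm 74.4 dr [-0.0016 -0.     -0.0003]
495,-286,90,11.1 dp [1.791 1.119 0.   ] norm_mm 316.8 dr [0. 0. 0.]
495,-286,18,12.2 dp [0.   0.   0.48] norm_mm 72.0 dr [ 0.      0.     -0.0122]
```

{"fn": "carry_out", "kwargs": {"plan": [{"dp":[0,0,-0.06],"dr":[0,0,0],"gripper":0.3},{"dp":[0,0,-0.14],"dr":[0,0,0],"gripper":0.3},{"dp":[0,0,-0.18],"dr":[0,0,0],"gripper":0.3},{"dp":[0,0,-0.12],"dr":[0,0,0],"gripper":0.3},{"dp":[0.0815,0.0505,0],"dr":[0,0,0],"gripper":0.3},{"dp":[0.163,0.101,0],"dr":[0,0,0],"gripper":0.3},{"dp":[0.163,0.101,0],"dr":[0,0,0],"gripper":0.3},{"dp":[0.163,0.101,0],"dr":[0,0,0],"gripper":0.3},{"dp":[0.163,0.101,0],"dr":[0,0,0],"gripper":0.3},{"dp":[0.163,0.101,0],"dr":[0,0,0],"gripper":0.3},{"dp":[0.163,0.101,0],"dr":[0,0,0],"gripper":0.3},{"dp":[0.163,0.101,0],"dr":[0,0,0],"gripper":0.3},{"dp":[0.163,0.101,0],"dr":[0,0,0],"gripper":0.3},{"dp":[0.163,0.101,0],"dr":[0,0,0],"gripper":0.3},{"dp":[0.163,0.101,0],"dr":[0,0,0],"gripper":0.3},{"dp":[0.0815,0.0505,0],"dr":[0,0,-0.012],"gripper":0.3},{"dp":[0,0,0],"dr":[0,0,0],"gripper":0.3},{"dp":[0,0,0],"dr":[0,0,0],"gripper":0.3},{"dp":[0,0,0],"dr":[0,0,0],"gripper":0.3},{"dp":[0,0,0],"dr":[0,0,0],"gripper":0.3}]}}

```text
t: 27.5
position: [0.4936, -0.2857, 0.0897]
tcp_rot: [[0.211, -0.978, -0.002], [-0.978, -0.211, 0.001], [-0.001, 0.001, -1.0]]
ft_force: [1.2, -0.6, -7.5]
width: 0.0452
```

```bash
python3 go.py 494.9,-286.2,17.6,12.2
python3 - <<'E'
from rig import env
from h import *
p=env.snapshot("wrist");w=cloud(p);z=w[...,2]*1000
cv2.imwrite("pics/w5.png",p["frame"][:,:,::-1])
for lo,hi in((8,18),(20,28),(90,120)):
    print(lo,hi)
    for c,q in comps(w,(z>lo)&(z<hi),200): print("  px",c.round(),rect(q))
E
```

```text
t 27.5 p [ 493.6 -285.7   89.7] yaw 12.16 w 45.2 F [ 1.2 -0.6 -7.5]
494.9,-286.2,17.6,12.2 dp [ 0.006 -0.008  0.48 ] norm_mm 72.1 dr [ 0.0009  0.0008 -0.0005]
8 18
  px [277. 185.] c=(497.4,-296.4) size=(100.3,73.1) ang=12.1 n=4389 z=14.0
  px [ 33. 200.] c=(711.2,-246.7) size=(31.1,77.5) ang=25.8 n=683 z=12.8
20 28
  px [279. 151.] c=(506.8,-339.8) size=(100.2,13.0) ang=12.1 n=1959 z=23.9
  px [ 24. 201.] c=(710.2,-252.6) size=(21.1,57.1) ang=22.5 n=527 z=24.0
90 120
  px [281. 223.] c=(497.1,-302.1) size=(62.8,43.3) ang=12.2 n=6349 z=115.7
  px [281. 301.] c=(487.6,-258.3) size=(46.1,19.9) ang=11.6 n=1896 z=116.2
```

View pics/w5.png

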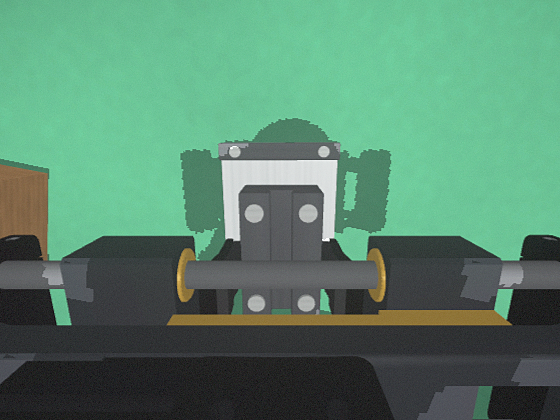

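The die hangs level (280,250), square to the bolster between its stops. Now I lower it.

{"fn": "carry_out", "kwargs": {"plan": [{"dp":[0.004,-0.006,0.06],"dr":[0,0,0],"gripper":0.3},{"dp":[0,0,0.1],"dr":[0,0,0],"gripper":0.3},{"dp":[0,0,0.1],"dr":[0,0,0],"gripper":0.3},{"dp":[0,0,0.08],"dr":[0,0,0],"gripper":0.3},{"dp":[0,0,0.05],"dr":[0,0,0],"gripper":0.3},{"dp":[0,0,0.03],"dr":[0,0,0],"gripper":0.3},{"dp":[0,0,0.01],"dr":[0,0,0],"gripper":0.3},{"dp":[0,0,0.01],"dr":[0,0,0],"gripper":0.3},{"dp":[0,0,0],"dr":[0,0,0],"gripper":0.3},{"dp":[0,0,0],"dr":[0,0,0],"gripper":0.3},{"dp":[0,0,0],"dr":[0,0,0],"gripper":0.3},{"dp":[0,0,0],"dr":[0,0,0],"gripper":0.3}]}}

```text
t: 28.55
position: [0.4955, -0.2871, 0.0249]
tcp_rot: [[0.21, -0.978, 0.001], [-0.978, -0.21, -0.0], [0.001, -0.001, -1.0]]
ft_force: [-0.1, 0.9, -7.3]
width: 0.0447
```

```bash
python3 go.py 494.9,-286.2,17.6,12.2
```

```text
t 28.55 p [ 495.5 -287.1   24.9] yaw 12.13 w 44.7 F [-0.1  0.9 -7.3]
494.9,-286.2,17.6,12.2 dp [-0.007  0.003  0.049] norm_mm 7.4 dr [-0.0007 -0.0004 -0.0008]
```

{"fn": "carry_out", "kwargs": {"plan": [{"dp":[-0.006,0.003,0.015],"dr":[0,0,0],"gripper":0.3},{"dp":[0,0,0.015],"dr":[0,0,0],"gripper":0.3},{"dp":[0,0,0.008],"dr":[0,0,0],"gripper":0.3},{"dp":[0,0,0.006],"dr":[0,0,0],"gripper":0.3},{"dp":[0,0,0.004],"dr":[0,0,0],"gripper":0.3},{"dp":[0,0,0.003],"dr":[0,0,0],"gripper":0.3},{"dp":[0,0,0],"dr":[0,0,0],"gripper":0.3},{"dp":[0,0,0],"dr":[0,0,0],"gripper":0.3},{"dp":[0,0,0],"dr":[0,0,0],"gripper":0.3}]}}

```text
t: 29.3
position: [0.4943, -0.2862, 0.0175]
tcp_rot: [[0.21, -0.978, -0.0], [-0.978, -0.21, -0.0], [-0.0, 0.0, -1.0]]
ft_force: [-3.6, 3.1, 4.5]
width: 0.0452
```

{"fn": "carry_out", "kwargs": {"plan": [{"dp":[0,0,0],"dr":[0,0,0],"gripper":0.0},{"dp":[0,0,0],"dr":[0,0,0],"gripper":-0.3},{"dp":[0,0,0],"dr":[0,0,0],"gripper":-0.6},{"dp":[0,0,0],"dr":[0,0,0],"gripper":-0.6},{"dp":[0,0,-0.05],"dr":[0,0,0],"gripper":-0.6},{"dp":[0,0,-0.2],"dr":[0,0,0],"gripper":-0.6},{"dp":[0,0,-0.25],"dr":[0,0,0],"gripper":-0.6},{"dp":[0,0,-0.25],"dr":[0,0,0],"gripper":-0.6},{"dp":[0,0,-0.25],"dr":[0,0,0],"gripper":-0.6},{"dp":[0,0,-0.15],"dr":[0,0,0],"gripper":-0.2},{"dp":[0,0,0],"dr":[0,0,0.017],"gripper":-0.2},{"dp":[0,0,0],"dr":[0,0,0],"gripper":-0.2},{"dp":[0,0,0],"dr":[0,0,0],"gripper":-0.2}]}}

```text
t: 30.38
position: [0.4945, -0.2862, 0.1895]
tcp_rot: [[0.184, -0.983, 0.001], [-0.983, -0.184, 0.0], [0.0, -0.001, -1.0]]
ft_force: [-0.6, -0.1, -0.1]
width: 0.0545
```

```bash
python3 go.py 438,307.5,185,10.6
```

```text
t 30.38 p [ 494.5 -286.2  189.5] yaw 10.62 w 54.5 F [-0.6 -0.1 -0.1]
438,307.5,185,10.6 dp [-3.96  -0.359  0.03 ] norm_mm 596.4 dr [-0.0005 -0.0001  0.0002]
```

{"fn": "carry_out", "kwargs": {"plan": [{"dp":[-0.1165,-0.0105,0],"dr":[0,0,0],"gripper":-0.2},{"dp":[-0.233,-0.0211,0],"dr":[0,0,0],"gripper":-0.2},{"dp":[-0.233,-0.0211,0],"dr":[0,0,0],"gripper":-0.2},{"dp":[-0.233,-0.0211,0],"dr":[0,0,0],"gripper":-0.2},{"dp":[-0.233,-0.0211,0],"dr":[0,0,0],"gripper":-0.2},{"dp":[-0.233,-0.0211,0],"dr":[0,0,0],"gripper":-0.2},{"dp":[-0.233,-0.0211,0],"dr":[0,0,0],"gripper":-0.2},{"dp":[-0.233,-0.0211,0],"dr":[0,0,0],"gripper":-0.2},{"dp":[-0.233,-0.0211,0],"dr":[0,0,0],"gripper":-0.2},{"dp":[-0.233,-0.0211,0],"dr":[0,0,0],"gripper":-0.2},{"dp":[-0.233,-0.0211,0],"dr":[0,0,0],"gripper":-0.2},{"dp":[-0.233,-0.0211,0],"dr":[0,0,0],"gripper":-0.2},{"dp":[-0.233,-0.0211,0],"dr":[0,0,0],"gripper":-0.2},{"dp":[-0.233,-0.0211,0],"dr":[0,0,0],"gripper":-0.2},{"dp":[-0.233,-0.0211,0],"dr":[0,0,0],"gripper":-0.2},{"dp":[-0.233,-0.0211,0],"dr":[0,0,0],"gripper":-0.2},{"dp":[-0.233,-0.0211,0],"dr":[0,0,0],"gripper":-0.2},{"dp":[-0.1165,-0.0105,0],"dr":[0,0,0],"gripper":-0.2},{"dp":[0,0,0],"dr":[0,0,0],"gripper":-0.2},{"dp":[0,0,0],"dr":[0,0,0],"gripper":-0.2}]}}

```text
t: 32.05
position: [0.4375, 0.3077, 0.1879]
tcp_rot: [[0.186, -0.983, -0.002], [-0.983, -0.186, -0.002], [0.002, 0.002, -1.0]]
ft_force: [0.5, 0.1, 0.3]
width: 0.0521
```

```bash
python3 - <<'E'
from rig import env
from h import *
for n,L in(("top",((12,18),(20,28),(40,47))),("wrist",((88,99),(119,130)))):
  p=env.snapshot(n);w=cloud(p);z=w[...,2]*1000
  for lo,hi in L:
    print(n,lo,hi)
    for c,q in comps(w,(z>lo)&(z<hi)&(w[...,0]<.65),60): print("  px",c.round(),rect(q))
E
python3 go.py 438,307.5,63,10.6
```

```text
top 12 18
  px [265. 216.] c=(558.4,4.4) size=(213.3,188.8) ang=11.9 n=4358 z=13.1
  px [407. 246.] c=(495.3,-286.9) size=(99.9,94.8) ang=12.3 n=1147 z=14.2
  px [300. 307.] c=(363.7,-70.8) size=(42.5,40.1) ang=90.0 n=137 z=14.0
top 20 28
  px [104. 183.] c=(614.4,328.7) size=(21.1,95.3) ang=0.6 n=130 z=21.8
  px [155. 219.] c=(545.7,230.3) size=(146.9,11.3) ang=0.5 n=184 z=21.9
  px [ 82. 244.] c=(498.0,377.2) size=(9.7,202.7) ang=89.2 n=258 z=21.9
  px [436. 241.] c=(506.8,-338.9) size=(99.6,15.4) ang=12.2 n=360 z=23.8
  px [383. 252.] c=(483.0,-231.4) size=(100.0,14.8) ang=12.3 n=356 z=24.0
  px [130. 287.] c=(404.9,285.3) size=(65.9,155.3) ang=27.1 n=253 z=22.0
top 40 47
  px [411. 240.] c=(508.4,-282.4) size=(16.8,76.8) ang=12.4 n=327 z=44.0
  px [415. 254.] c=(480.2,-288.6) size=(17.3,77.6) ang=12.1 n=344 z=44.1
wrist 88 99
  px [145. 176.] c=(569.7,300.8) size=(12.5,28.9) ang=18.2 n=156 z=93.6
  px [216. 187.] c=(502.1,296.9) size=(19.1,38.2) ang=54.8 n=115 z=93.7
  px [280. 207.] c=(437.9,307.3) size=(28.9,28.4) ang=6.0 n=522 z=94.9
wrist 119 130
  px [117. 183.] c=(577.7,303.3) size=(29.0,29.1) ang=43.8 n=1070 z=124.8
  px [200. 200.] c=(507.6,304.6) size=(28.4,28.0) ang=10.1 n=1123 z=124.9
  px [280. 218.] c=(438.0,307.8) size=(11.3,11.3) ang=5.8 n=158 z=124.9
t 32.15 p [437.8 306.4 188.5] yaw 10.57 w 52.3 F [ 0.3 -0.5  0.2]
438,307.5,63,10.6 dp [-0.008 -0.004  0.837] norm_mm 125.5 dr [ 0.001  -0.0008 -0.0004]
```

The die sits at (494.3, -285.5) with its top at 44 mm: within 1 mm of the bolster centre, flat and aligned. Now I fetch the pin punch. It goes back first because its spot is the farthest from the tray.

{"fn": "carry_out", "kwargs": {"plan": [{"dp":[-0.006,-0.003,0.1],"dr":[0,0,0],"gripper":-0.2},{"dp":[0,0,0.15],"dr":[0,0,0],"gripper":-0.2},{"dp":[0,0,0.15],"dr":[0,0,0],"gripper":-0.2},{"dp":[0,0,0.15],"dr":[0,0,0],"gripper":-0.2},{"dp":[0,0,0.13],"dr":[0,0,0],"gripper":-0.2},{"dp":[0,0,0.1],"dr":[0,0,0],"gripper":-0.2},{"dp":[0,0,0.055],"dr":[0,0,0],"gripper":-0.2},{"dp":[0,0,0],"dr":[0,0,0],"gripper":-0.2},{"dp":[0,0,0],"dr":[0,0,0],"gripper":-0.2},{"dp":[0,0,0],"dr":[0,0,0],"gripper":0.0},{"dp":[0,0,0],"dr":[0,0,0],"gripper":0.2},{"dp":[0,0,0],"dr":[0,0,0],"gripper":0.5},{"dp":[0,0,0],"dr":[0,0,0],"gripper":0.5},{"dp":[0,0,0],"dr":[0,0,0],"gripper":0.5},{"dp":[0,0,0],"dr":[0,0,0],"gripper":0.5}], "squeeze": 40}}

```text
t: 33.4
position: [0.4384, 0.3089, 0.0645]
tcp_rot: [[0.184, -0.983, 0.0], [-0.983, -0.184, 0.0], [-0.0, -0.0, -1.0]]
ft_force: [-1.1, -0.4, 3.3]
width: 0.0289
```

```bash
python3 go.py 539.4,-58,70,10.6
```

```text
t 33.4 p [438.4 308.9  64.5] yaw 10.62 w 28.9 F [-1.1 -0.4  3.3]
539.4,-58,70,10.6 dp [ 2.528 -0.211 -0.037] norm_mm 380.5 dr [-0.0003  0.0002  0.0002]
```

{"fn": "carry_out", "kwargs": {"plan": [{"dp":[0,0,-0.06],"dr":[0,0,0],"gripper":0.5},{"dp":[0,0,-0.12],"dr":[0,0,0],"gripper":0.5},{"dp":[0,0,-0.12],"dr":[0,0,0],"gripper":0.5},{"dp":[0,0,-0.07],"dr":[0,0,0],"gripper":0.5},{"dp":[0.097,-0.008,0],"dr":[0,0,0],"gripper":0.5},{"dp":[0.194,-0.0164,0],"dr":[0,0,0],"gripper":0.5},{"dp":[0.194,-0.0164,0],"dr":[0,0,0],"gripper":0.5},{"dp":[0.194,-0.0164,0],"dr":[0,0,0],"gripper":0.5},{"dp":[0.194,-0.0164,0],"dr":[0,0,0],"gripper":0.5},{"dp":[0.194,-0.0164,0],"dr":[0,0,0],"gripper":0.5},{"dp":[0.194,-0.0164,0],"dr":[0,0,0],"gripper":0.5},{"dp":[0.194,-0.0164,0],"dr":[0,0,0],"gripper":0.5},{"dp":[0.194,-0.0164,0],"dr":[0,0,0],"gripper":0.5},{"dp":[0.194,-0.0164,0],"dr":[0,0,0],"gripper":0.5},{"dp":[0.194,-0.0164,0],"dr":[0,0,0],"gripper":0.5},{"dp":[0.194,-0.0164,0],"dr":[0,0,0],"gripper":0.5},{"dp":[0.194,-0.0164,0],"dr":[0,0,0],"gripper":0.5},{"dp":[0.097,-0.008,0],"dr":[0,0,0],"gripper":0.5},{"dp":[0,0,0],"dr":[0,0,0],"gripper":0.5},{"dp":[0,0,0],"dr":[0,0,0],"gripper":0.5}]}}

```text
t: 35.07
position: [0.538, -0.0584, 0.1183]
tcp_rot: [[0.181, -0.983, -0.003], [-0.983, -0.181, 0.0], [-0.001, 0.003, -1.0]]
ft_force: [-1.0, 0.7, -4.6]
width: 0.0288
```

{"fn": "carry_out", "kwargs": {"plan": [{"dp":[0,0,0.05],"dr":[0,0,0],"gripper":0.5},{"dp":[0,0,0.09],"dr":[0,0,0],"gripper":0.5},{"dp":[0,0,0.07],"dr":[0,0,0],"gripper":0.5},{"dp":[0,0,0.04],"dr":[0,0,0],"gripper":0.5},{"dp":[0,0,0.02],"dr":[0,0,0],"gripper":0.5},{"dp":[0,0,0.01],"dr":[0,0,0],"gripper":0.5},{"dp":[0,0,0],"dr":[0,0,0],"gripper":0.5},{"dp":[0,0,0],"dr":[0,0,0],"gripper":0.5},{"dp":[0,0,0],"dr":[0,0,0],"gripper":0.5},{"dp":[0,0,0],"dr":[0,0,0],"gripper":0.5}]}}

```text
t: 35.9
position: [0.5398, -0.0573, 0.078]
tcp_rot: [[0.184, -0.983, 0.001], [-0.983, -0.184, 0.0], [0.0, -0.001, -1.0]]
ft_force: [-0.6, -0.5, -4.9]
width: 0.0284
```

```bash
python3 go.py 539.4,-56.9,71.5,10.6
```

```text
t 35.9 p [539.8 -57.3  78. ] yaw 10.61 w 28.4 F [-0.6 -0.5 -4.9]
539.4,-56.9,71.5,10.6 dp [-0.003  0.002  0.043] norm_mm 6.5 dr [-0.0007 -0.      0.0001]
```

{"fn": "carry_out", "kwargs": {"plan": [{"dp":[-0.002,0.002,0.012],"dr":[0,0,0],"gripper":0.5},{"dp":[0,0,0.012],"dr":[0,0,0],"gripper":0.5},{"dp":[0,0,0.008],"dr":[0,0,0],"gripper":0.5},{"dp":[0,0,0.006],"dr":[0,0,0],"gripper":0.5},{"dp":[0,0,0.004],"dr":[0,0,0],"gripper":0.5},{"dp":[0,0,0.003],"dr":[0,0,0],"gripper":0.5},{"dp":[0,0,0],"dr":[0,0,0],"gripper":0.5},{"dp":[0,0,0],"dr":[0,0,0],"gripper":0.5},{"dp":[0,0,0],"dr":[0,0,0],"gripper":0.5}]}}

```text
t: 36.65
position: [0.5391, -0.0572, 0.0715]
tcp_rot: [[0.184, -0.983, 0.0], [-0.983, -0.184, -0.0], [0.0, -0.0, -1.0]]
ft_force: [-3.2, 0.2, 5.4]
width: 0.029
```

Pin punch set down. I release it and go to the square punch.

{"fn": "carry_out", "kwargs": {"plan": [{"dp":[0,0,0],"dr":[0,0,0],"gripper":0.1},{"dp":[0,0,0],"dr":[0,0,0],"gripper":-0.2},{"dp":[0,0,0],"dr":[0,0,0],"gripper":-0.2},{"dp":[0,0,-0.05],"dr":[0,0,0],"gripper":-0.2},{"dp":[0,0,-0.2],"dr":[0,0,0],"gripper":-0.2},{"dp":[0,0,-0.2],"dr":[0,0,0],"gripper":-0.2},{"dp":[0,0,-0.2],"dr":[0,0,0],"gripper":-0.2},{"dp":[0,0,-0.15],"dr":[0,0,0],"gripper":-0.2},{"dp":[-0.105,-0.0105,0],"dr":[0,0,0],"gripper":-0.2},{"dp":[-0.2095,-0.021,0],"dr":[0,0,0],"gripper":-0.2},{"dp":[-0.2095,-0.021,0],"dr":[0,0,0],"gripper":-0.2},{"dp":[-0.2095,-0.021,0],"dr":[0,0,0],"gripper":-0.2},{"dp":[-0.2095,-0.021,0],"dr":[0,0,0],"gripper":-0.2},{"dp":[-0.2095,-0.021,0],"dr":[0,0,0],"gripper":-0.2},{"dp":[-0.2095,-0.021,0],"dr":[0,0,0],"gripper":-0.2},{"dp":[-0.2095,-0.021,0],"dr":[0,0,0],"gripper":-0.2},{"dp":[-0.2095,-0.021,0],"dr":[0,0,0],"gripper":-0.2},{"dp":[-0.2095,-0.021,0],"dr":[0,0,0],"gripper":-0.2},{"dp":[-0.2095,-0.021,0],"dr":[0,0,0],"gripper":-0.2},{"dp":[-0.2095,-0.021,0],"dr":[0,0,0],"gripper":-0.2}]}}

```text
t: 38.32
position: [0.5081, 0.3068, 0.1913]
tcp_rot: [[0.184, -0.983, 0.001], [-0.983, -0.184, 0.001], [-0.001, -0.001, -1.0]]
ft_force: [1.4, 0.3, 0.2]
width: 0.0522
```

{"fn": "carry_out", "kwargs": {"plan": [{"dp":[0,0,0.1],"dr":[0,0,0.004],"gripper":-0.2},{"dp":[0,0,0],"dr":[0,0,0],"gripper":-0.2},{"dp":[0,0,0],"dr":[0,0,0],"gripper":-0.2},{"dp":[0,0,0],"dr":[0,0,0],"gripper":-0.2},{"dp":[0,0,0],"dr":[0,0,0],"gripper":-0.2}]}}

```text
t: 38.73
position: [0.5087, 0.3043, 0.1767]
tcp_rot: [[0.177, -0.984, 0.001], [-0.984, -0.177, 0.001], [-0.001, -0.001, -1.0]]
ft_force: [-0.4, 0.6, 0.7]
width: 0.0524
```

```bash
python3 go.py 507.8,304.8,67,10.2;python3 - <<'E'
from rig import env
from h import *
for n,L in(("top",((97,107),(119,138))),("wrist",((119,130),))):
  p=env.snapshot(n);w=cloud(p);z=w[...,2]*1000
  for lo,hi in L:
    print(n,lo,hi)
    for c,q in comps(w,(z>lo)&(z<hi)&(w[...,0]<.65),30): print("  px",c.round(),rect(q))
E
```

```text
t 38.73 p [508.7 304.3 176.7] yaw 10.19 w 52.4 F [-0.4  0.6  0.7]
507.8,304.8,67,10.2 dp [-0.004  0.006  0.731] norm_mm 109.7 dr [-0.0008  0.0004 -0.0001]
top 97 107
  px [108. 201.] c=(576.4,295.5) size=(14.6,29.1) ang=78.6 n=36 z=102.6
  px [298. 223.] c=(538.1,-57.1) size=(27.8,27.7) ang=0.3 n=164 z=101.8
  px [108. 237.] c=(508.9,291.7) size=(25.9,1.9) ang=9.4 n=31 z=102.2
top 119 138
  px [ 98. 198.] c=(577.6,303.7) size=(28.4,29.3) ang=26.1 n=228 z=124.7
  px [300. 222.] c=(537.5,-57.8) size=(10.6,10.4) ang=88.8 n=37 z=132.2
  px [ 96. 238.] c=(507.6,305.2) size=(28.1,29.2) ang=9.6 n=261 z=124.7
  px [306. 322.] c=(363.0,-70.4) size=(27.9,27.5) ang=84.9 n=182 z=120.1
wrist 119 130
  px [197. 205.] c=(578.2,303.1) size=(29.4,28.4) ang=9.8 n=1053 z=124.9
  px [282. 221.] c=(507.6,304.9) size=(27.6,28.5) ang=9.8 n=1128 z=124.9
```

Pin punch is back at (538, -57), about 1.5 mm from its start and upright. Now the square one.

{"fn": "carry_out", "kwargs": {"plan": [{"dp":[-0.003,0.006,0.1],"dr":[0,0,0],"gripper":-0.2},{"dp":[0,0,0.13],"dr":[0,0,0],"gripper":-0.2},{"dp":[0,0,0.14],"dr":[0,0,0],"gripper":-0.2},{"dp":[0,0,0.14],"dr":[0,0,0],"gripper":-0.2},{"dp":[0,0,0.12],"dr":[0,0,0],"gripper":-0.2},{"dp":[0,0,0.065],"dr":[0,0,0],"gripper":-0.2},{"dp":[0,0,0.03],"dr":[0,0,0],"gripper":-0.2},{"dp":[0,0,0],"dr":[0,0,0],"gripper":-0.2},{"dp":[0,0,0],"dr":[0,0,0],"gripper":-0.2},{"dp":[0,0,0],"dr":[0,0,0],"gripper":0.0},{"dp":[0,0,0],"dr":[0,0,0],"gripper":0.2},{"dp":[0,0,0],"dr":[0,0,0],"gripper":0.5},{"dp":[0,0,0],"dr":[0,0,0],"gripper":0.5},{"dp":[0,0,0],"dr":[0,0,0],"gripper":0.5},{"dp":[0,0,0],"dr":[0,0,0],"gripper":0.5}]}}

```text
t: 40.08
position: [0.5075, 0.3054, 0.0674]
tcp_rot: [[0.178, -0.984, 0.001], [-0.984, -0.178, 0.001], [-0.0, -0.001, -1.0]]
ft_force: [0.9, 0.1, 1.8]
width: 0.0275
```

```bash
python3 go.py 523.1,-2.5,74,10.2
```

```text
t 40.08 p [507.5 305.4  67.4] yaw 10.26 w 27.5 F [0.9 0.1 1.8]
523.1,-2.5,74,10.2 dp [ 2.038  0.264 -0.045] norm_mm 308.4 dr [-0.0007  0.0003  0.0007]
```

{"fn": "carry_out", "kwargs": {"plan": [{"dp":[0,0,-0.06],"dr":[0,0,0],"gripper":0.5},{"dp":[0,0,-0.12],"dr":[0,0,0],"gripper":0.5},{"dp":[0,0,-0.12],"dr":[0,0,0],"gripper":0.5},{"dp":[0,0,-0.07],"dr":[0,0,0],"gripper":0.5},{"dp":[0.085,0.011,0],"dr":[0,0,0],"gripper":0.5},{"dp":[0.17,0.022,0],"dr":[0,0,0],"gripper":0.5},{"dp":[0.17,0.022,0],"dr":[0,0,0],"gripper":0.5},{"dp":[0.17,0.022,0],"dr":[0,0,0],"gripper":0.5},{"dp":[0.17,0.022,0],"dr":[0,0,0],"gripper":0.5},{"dp":[0.17,0.022,0],"dr":[0,0,0],"gripper":0.5},{"dp":[0.17,0.022,0],"dr":[0,0,0],"gripper":0.5},{"dp":[0.17,0.022,0],"dr":[0,0,0],"gripper":0.5},{"dp":[0.17,0.022,0],"dr":[0,0,0],"gripper":0.5},{"dp":[0.17,0.022,0],"dr":[0,0,0],"gripper":0.5},{"dp":[0.17,0.022,0],"dr":[0,0,0],"gripper":0.5},{"dp":[0.17,0.022,0],"dr":[0,0,0],"gripper":0.5},{"dp":[0.08,0.011,0],"dr":[0,0,0],"gripper":0.5},{"dp":[0,0,0],"dr":[0,0,0],"gripper":0.5},{"dp":[0,0,0],"dr":[0,0,0],"gripper":0.5}]}}

```text
t: 41.67
position: [0.5214, -0.0031, 0.1215]
tcp_rot: [[0.176, -0.984, -0.002], [-0.984, -0.176, 0.0], [-0.001, 0.002, -1.0]]
ft_force: [-0.2, 1.2, -6.3]
width: 0.0275
```

{"fn": "carry_out", "kwargs": {"plan": [{"dp":[0,0,0.05],"dr":[0,0,0],"gripper":0.5},{"dp":[0,0,0.09],"dr":[0,0,0],"gripper":0.5},{"dp":[0,0,0.07],"dr":[0,0,0],"gripper":0.5},{"dp":[0,0,0.04],"dr":[0,0,0],"gripper":0.5},{"dp":[0,0,0.02],"dr":[0,0,0],"gripper":0.5},{"dp":[0,0,0.01],"dr":[0,0,0],"gripper":0.5},{"dp":[0,0,0],"dr":[0,0,0],"gripper":0.5},{"dp":[0,0,0],"dr":[0,0,0],"gripper":0.5},{"dp":[0,0,0],"dr":[0,0,0],"gripper":0.5},{"dp":[0,0,0],"dr":[0,0,0],"gripper":0.5}]}}

```text
t: 42.5
position: [0.5228, -0.0022, 0.081]
tcp_rot: [[0.178, -0.984, 0.001], [-0.984, -0.178, 0.0], [-0.0, -0.001, -1.0]]
ft_force: [-0.9, 0.4, -5.6]
width: 0.0275
```

```bash
python3 go.py 523,-2.2,74.4,10.2
```

```text
t 42.5 p [522.8  -2.2  81. ] yaw 10.24 w 27.5 F [-0.9  0.4 -5.6]
523,-2.2,74.4,10.2 dp [ 0.    -0.001  0.044] norm_mm 6.6 dr [-0.0008  0.0001  0.0005]
```

{"fn": "carry_out", "kwargs": {"plan": [{"dp":[0,0,0.012],"dr":[0,0,0],"gripper":0.5},{"dp":[0,0,0.012],"dr":[0,0,0],"gripper":0.5},{"dp":[0,0,0.008],"dr":[0,0,0],"gripper":0.5},{"dp":[0,0,0.006],"dr":[0,0,0],"gripper":0.5},{"dp":[0,0,0.004],"dr":[0,0,0],"gripper":0.5},{"dp":[0,0,0.003],"dr":[0,0,0],"gripper":0.5},{"dp":[0,0,0],"dr":[0,0,0],"gripper":0.5},{"dp":[0,0,0],"dr":[0,0,0],"gripper":0.5},{"dp":[0,0,0],"dr":[0,0,0],"gripper":0.5}]}}

```text
t: 43.25
position: [0.5225, -0.0024, 0.0743]
tcp_rot: [[0.178, -0.984, 0.0], [-0.984, -0.178, -0.0], [0.0, -0.0, -1.0]]
ft_force: [-2.8, 0.3, 2.4]
width: 0.0274
```

{"fn": "carry_out", "kwargs": {"plan": [{"dp":[0,0,0],"dr":[0,0,0],"gripper":0.1},{"dp":[0,0,0],"dr":[0,0,0],"gripper":-0.2},{"dp":[0,0,0],"dr":[0,0,0],"gripper":-0.2},{"dp":[0,0,-0.05],"dr":[0,0,0],"gripper":-0.2},{"dp":[0,0,-0.2],"dr":[0,0,0],"gripper":-0.2},{"dp":[0,0,-0.2],"dr":[0,0,0],"gripper":-0.2},{"dp":[0,0,-0.2],"dr":[0,0,0],"gripper":-0.2},{"dp":[0,0,-0.12],"dr":[0,0,0],"gripper":-0.2},{"dp":[-0.108,-0.0405,0],"dr":[0,0,0],"gripper":-0.2},{"dp":[-0.2157,-0.0808,0],"dr":[0,0,0],"gripper":-0.2},{"dp":[-0.2157,-0.0808,0],"dr":[0,0,0],"gripper":-0.2},{"dp":[-0.2157,-0.0808,0],"dr":[0,0,0],"gripper":-0.2},{"dp":[-0.2157,-0.0808,0],"dr":[0,0,0],"gripper":-0.2},{"dp":[-0.2157,-0.0808,0],"dr":[0,0,0],"gripper":-0.2},{"dp":[-0.2157,-0.0808,0],"dr":[0,0,0],"gripper":-0.2},{"dp":[-0.2157,-0.0808,0],"dr":[0,0,0],"gripper":-0.2},{"dp":[-0.2157,-0.0808,0],"dr":[0,0,0],"gripper":-0.2},{"dp":[-0.108,-0.0405,0],"dr":[0,0,0],"gripper":-0.2},{"dp":[0,0,0.08],"dr":[0,0,0],"gripper":-0.2},{"dp":[0,0,0],"dr":[0,0,0],"gripper":-0.2}]}}

```text
t: 44.92
position: [0.5771, 0.3048, 0.1752]
tcp_rot: [[0.179, -0.984, -0.003], [-0.984, -0.179, -0.001], [0.001, 0.003, -1.0]]
ft_force: [-0.6, -0.3, -0.5]
width: 0.0521
```

{"fn": "carry_out", "kwargs": {"plan": [{"dp":[0,0,0],"dr":[0,0,0],"gripper":-0.2},{"dp":[0,0,0],"dr":[0,0,0],"gripper":-0.2},{"dp":[0,0,0],"dr":[0,0,0],"gripper":-0.2}]}}

```text
t: 45.17
position: [0.5785, 0.3032, 0.1783]
tcp_rot: [[0.177, -0.984, 0.001], [-0.984, -0.177, 0.001], [-0.001, -0.001, -1.0]]
ft_force: [0.1, -0.6, 0.1]
width: 0.0521
```

```bash
python3 go.py 578,303.4,67,10.2;python3 - <<'E'
from rig import env
from h import *
for n,L in(("top",((97,107),(119,138))),("wrist",((119,130),))):
  p=env.snapshot(n);w=cloud(p);z=w[...,2]*1000
  for lo,hi in L:
    print(n,lo,hi)
    for c,q in comps(w,(z>lo)&(z<hi)&(w[...,0]<.65),30): print("  px",c.round(),rect(q))
E
```

```text
t 45.17 p [578.5 303.2 178.3] yaw 10.2 w 52.1 F [ 0.1 -0.6  0.1]
578,303.4,67,10.2 dp [-0.002  0.004  0.742] norm_mm 111.3 dr [-0.0009  0.0003 -0.    ]
top 97 107
  px [109. 201.] c=(576.2,293.7) size=(9.6,26.9) ang=79.7 n=34 z=101.0
  px [298. 223.] c=(538.1,-57.1) size=(27.7,27.6) ang=0.2 n=161 z=101.7
top 119 138
  px [ 98. 198.] c=(578.4,303.5) size=(28.8,28.5) ang=37.3 n=229 z=124.7
  px [300. 222.] c=(537.5,-57.8) size=(10.2,10.8) ang=2.5 n=38 z=132.0
  px [268. 230.] c=(522.2,-2.4) size=(27.8,27.9) ang=9.9 n=254 z=131.9
  px [307. 322.] c=(362.3,-70.5) size=(26.6,27.8) ang=89.3 n=184 z=120.3
wrist 119 130
  px [280. 220.] c=(578.4,303.3) size=(29.1,28.6) ang=9.2 n=984 z=124.9
```

The square punch is back at (522.2, -2.4), about 1 mm off. Last is the round one.

{"fn": "carry_out", "kwargs": {"plan": [{"dp":[0,0.002,0.1],"dr":[0,0,0],"gripper":-0.2},{"dp":[0,0,0.14],"dr":[0,0,0],"gripper":-0.2},{"dp":[0,0,0.14],"dr":[0,0,0],"gripper":-0.2},{"dp":[0,0,0.14],"dr":[0,0,0],"gripper":-0.2},{"dp":[0,0,0.12],"dr":[0,0,0],"gripper":-0.2},{"dp":[0,0,0.065],"dr":[0,0,0],"gripper":-0.2},{"dp":[0,0,0.035],"dr":[0,0,0],"gripper":-0.2},{"dp":[0,0,0],"dr":[0,0,0],"gripper":-0.2},{"dp":[0,0,0],"dr":[0,0,0],"gripper":-0.2},{"dp":[0,0,0],"dr":[0,0,0],"gripper":0.0},{"dp":[0,0,0],"dr":[0,0,0],"gripper":0.2},{"dp":[0,0,0],"dr":[0,0,0],"gripper":0.5},{"dp":[0,0,0],"dr":[0,0,0],"gripper":0.5},{"dp":[0,0,0],"dr":[0,0,0],"gripper":0.5},{"dp":[0,0,0],"dr":[0,0,0],"gripper":0.5}]}}

```text
t: 46.52
position: [0.5783, 0.3039, 0.0668]
tcp_rot: [[0.178, -0.984, 0.001], [-0.984, -0.178, 0.001], [-0.0, -0.001, -1.0]]
ft_force: [0.2, 1.5, 1.6]
width: 0.0292
```

```bash
python3 go.py 515.3,49.8,74,10.2
```

```text
t 46.52 p [578.3 303.9  66.8] yaw 10.25 w 29.2 F [0.2 1.5 1.6]
515.3,49.8,74,10.2 dp [ 1.592  0.714 -0.05 ] norm_mm 261.9 dr [-0.0008  0.0003  0.0006]
```

{"fn": "carry_out", "kwargs": {"plan": [{"dp":[0,0,-0.06],"dr":[0,0,0],"gripper":0.5},{"dp":[0,0,-0.12],"dr":[0,0,0],"gripper":0.5},{"dp":[0,0,-0.12],"dr":[0,0,0],"gripper":0.5},{"dp":[0,0,-0.07],"dr":[0,0,0],"gripper":0.5},{"dp":[0.08,0.0357,0],"dr":[0,0,0],"gripper":0.5},{"dp":[0.159,0.0714,0],"dr":[0,0,0],"gripper":0.5},{"dp":[0.159,0.0714,0],"dr":[0,0,0],"gripper":0.5},{"dp":[0.159,0.0714,0],"dr":[0,0,0],"gripper":0.5},{"dp":[0.159,0.0714,0],"dr":[0,0,0],"gripper":0.5},{"dp":[0.159,0.0714,0],"dr":[0,0,0],"gripper":0.5},{"dp":[0.159,0.0714,0],"dr":[0,0,0],"gripper":0.5},{"dp":[0.159,0.0714,0],"dr":[0,0,0],"gripper":0.5},{"dp":[0.159,0.0714,0],"dr":[0,0,0],"gripper":0.5},{"dp":[0.159,0.0714,0],"dr":[0,0,0],"gripper":0.5},{"dp":[0.08,0.0357,0],"dr":[0,0,0],"gripper":0.5},{"dp":[0,0,0],"dr":[0,0,0],"gripper":0.5},{"dp":[0,0,0],"dr":[0,0,0],"gripper":0.5}]}}

```text
t: 47.93
position: [0.514, 0.0489, 0.1211]
tcp_rot: [[0.176, -0.984, -0.001], [-0.984, -0.176, 0.0], [-0.0, 0.001, -1.0]]
ft_force: [-0.3, 0.4, -7.1]
width: 0.0288
```

{"fn": "carry_out", "kwargs": {"plan": [{"dp":[0,0,0.05],"dr":[0,0,0],"gripper":0.5},{"dp":[0,0,0.09],"dr":[0,0,0],"gripper":0.5},{"dp":[0,0,0.07],"dr":[0,0,0],"gripper":0.5},{"dp":[0,0,0.04],"dr":[0,0,0],"gripper":0.5},{"dp":[0,0,0.02],"dr":[0,0,0],"gripper":0.5},{"dp":[0,0,0.01],"dr":[0,0,0],"gripper":0.5},{"dp":[0,0,0],"dr":[0,0,0],"gripper":0.5},{"dp":[0,0,0],"dr":[0,0,0],"gripper":0.5},{"dp":[0,0,0],"dr":[0,0,0],"gripper":0.5},{"dp":[0,0,0],"dr":[0,0,0],"gripper":0.5}]}}

```text
t: 48.77
position: [0.5152, 0.0499, 0.0802]
tcp_rot: [[0.178, -0.984, 0.001], [-0.984, -0.178, 0.0], [-0.0, -0.001, -1.0]]
ft_force: [-0.6, -0.4, -7.3]
width: 0.0291
```

```bash
python3 go.py 515.3,49.9,73.8,10.2
```

```text
t 48.77 p [515.2  49.9  80.2] yaw 10.25 w 29.1 F [-0.6 -0.4 -7.3]
515.3,49.9,73.8,10.2 dp [ 0.    -0.001  0.043] norm_mm 6.4 dr [-0.0008  0.0001  0.0005]
```

{"fn": "carry_out", "kwargs": {"plan": [{"dp":[0,0,0.012],"dr":[0,0,0],"gripper":0.5},{"dp":[0,0,0.012],"dr":[0,0,0],"gripper":0.5},{"dp":[0,0,0.008],"dr":[0,0,0],"gripper":0.5},{"dp":[0,0,0.006],"dr":[0,0,0],"gripper":0.5},{"dp":[0,0,0.004],"dr":[0,0,0],"gripper":0.5},{"dp":[0,0,0.002],"dr":[0,0,0],"gripper":0.5},{"dp":[0,0,0],"dr":[0,0,0],"gripper":0.5},{"dp":[0,0,0],"dr":[0,0,0],"gripper":0.5},{"dp":[0,0,0],"dr":[0,0,0],"gripper":0.5}]}}

```text
t: 49.52
position: [0.5149, 0.0496, 0.0737]
tcp_rot: [[0.178, -0.984, 0.0], [-0.984, -0.178, -0.0], [0.0, -0.0, -1.0]]
ft_force: [-2.7, -1.5, 2.6]
width: 0.0293
```

Contact. I release, rise and move clear toward the tray side.

{"fn": "carry_out", "kwargs": {"plan": [{"dp":[0,0,0],"dr":[0,0,0],"gripper":0.1},{"dp":[0,0,0],"dr":[0,0,0],"gripper":-0.2},{"dp":[0,0,0],"dr":[0,0,0],"gripper":-0.2},{"dp":[0,0,-0.05],"dr":[0,0,0],"gripper":-0.2},{"dp":[0,0,-0.2],"dr":[0,0,0],"gripper":-0.2},{"dp":[0,0,-0.2],"dr":[0,0,0],"gripper":-0.2},{"dp":[0,0,-0.2],"dr":[0,0,0],"gripper":-0.2},{"dp":[0,0,-0.2],"dr":[0,0,0],"gripper":-0.2},{"dp":[-0.1,0,0],"dr":[0,0,0],"gripper":-0.2},{"dp":[-0.2,0,0],"dr":[0,0,0],"gripper":-0.2},{"dp":[-0.2,0,0],"dr":[0,0,0],"gripper":-0.2},{"dp":[-0.2,0,0],"dr":[0,0,0],"gripper":-0.2},{"dp":[-0.2,0,0],"dr":[0,0,0],"gripper":-0.2},{"dp":[-0.2,0,0],"dr":[0,0,0],"gripper":-0.2},{"dp":[-0.2,0,0],"dr":[0,0,0],"gripper":-0.2},{"dp":[-0.2,0,0],"dr":[0,0,0],"gripper":-0.2},{"dp":[-0.2,0,0],"dr":[0,0,0],"gripper":-0.2},{"dp":[-0.1,0,0],"dr":[0,0,0],"gripper":-0.2},{"dp":[0,0,0],"dr":[0,0,0],"gripper":-0.2},{"dp":[0,0,0],"dr":[0,0,0],"gripper":-0.2}]}}

```text
t: 51.18
position: [0.4667, 0.3159, 0.2007]
tcp_rot: [[0.179, -0.984, 0.0], [-0.984, -0.179, 0.0], [0.0, -0.0, -1.0]]
ft_force: [-0.2, -0.8, -0.2]
width: 0.0522
```

Run:
```python
from rig import env
from h import *
p=env.snapshot("top");w=cloud(p);z=w[...,2]*1000
for lo,hi in((97,107),(125,138),(40,47)):
    print(lo,hi)
    for c,q in comps(w,(z>lo)&(z<hi)&(w[...,0]<.65),30): print("  px",c.round(),rect(q))
q=env.snapshot("scene");cv2.imwrite("pics/f.png",cv2.resize(q["frame"][90:380,100:440,::-1],None,fx=2,fy=2))
```

```text
97 107
  px [298. 223.] c=(538.1,-57.0) size=(27.6,27.6) ang=0.4 n=163 z=101.9
125 138
  px [300. 222.] c=(537.5,-57.9) size=(10.3,10.7) ang=2.4 n=37 z=131.7
  px [268. 230.] c=(522.2,-2.4) size=(27.7,27.9) ang=10.0 n=253 z=131.7
  px [239. 235.] c=(514.6,49.4) size=(26.4,28.3) ang=0.2 n=221 z=131.9
40 47
  px [411. 240.] c=(508.4,-282.0) size=(17.0,76.9) ang=12.2 n=330 z=44.1
  px [415. 254.] c=(480.1,-288.5) size=(17.1,76.5) ang=11.9 n=328 z=43.9
```

View pics/f.png

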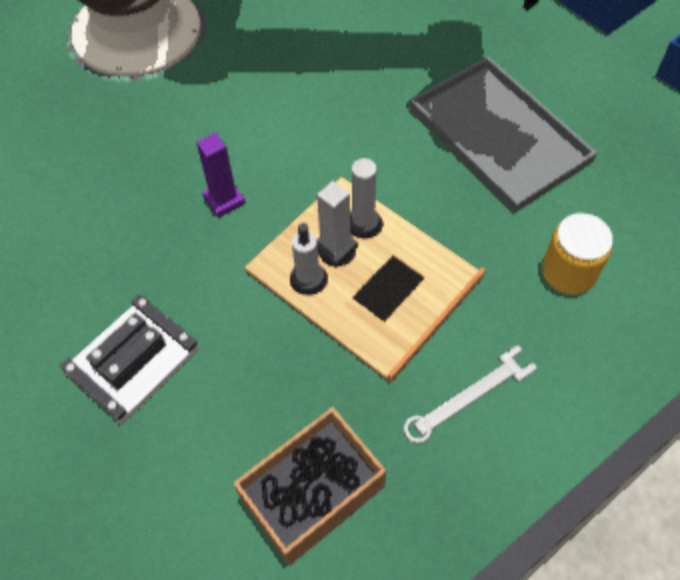

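The final view shows all three punches upright on the board (305,260; 337,225; 365,195). The die lies flat on the bolster (130,350), the tray is empty, and the carton, tin and spanner look untouched.

```bash
python3 -c "
from rig import env
print(env.sign_off())"
```

```text
the job is handed in; nothing more can be done
None
```

The job is done and handed in at about 51 s of the 141 s allowed. I moved the three punches to the tray, set the die on the bolster, and put the pin, square and round punches back in that order.

Results from my last checks with the top camera:

| Item | Offset from target | Upright or flat |
|---|---|---|
| Pin punch | about 1.5 mm from its start | upright, top at 132 mm |
| Square punch | about 1 mm from its start | upright, top at 132 mm |
| Round punch | about 0.5 mm from its start | upright, top at 132 mm |
| Die | within about 1 mm of the bolster centre, yaw matching to about 0.2° | flat, top at 44 mm |

- **Forces:** the wrist readings I saw at the end of each move stayed under about 8 N.
- **Bystanders:** the carton, tin, spanner and purple look-alike appear untouched in the final picture; I did not measure them.
- **Checks:** none failed. The cameras differed by up to about 1 mm on the pin punch, within calibration.

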